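# Hold the spring tweezers at their set gap over the gap reader

## Task

Start the bench gap reader by pressing its keys one at a time: first the round key, then the square key, then the long bar key. Then pick up the sprung tweezers by their thumb plates, squeeze them until the moving arm stands over the small slider on their cross bar, and hold both tips over the reader's round window, a few centimetres above it and touching nothing, with the gap steady; leave the tin, the screwdriver and the socket where they are. The program finishes while still holding the tweezers there, squeezed.

Things in the scene. Friction and masses are not known exactly. Their poses are not given: they have to be found in the camera images.
- window (a point): Centre of the dark round window (80 mm diameter, steel rim) in the flat top of the gap reader, 32 mm above the bench. Axes are the reader's: the keys stand in a row along its y, 78 mm from the window's centre towards -x, at y = -52, 0 and +52 mm; which key has which place varies.
- key_round_top (a point): Centre of the top face of the round key: a pale disc of 24 mm diameter whose top is 15 mm above the reader's top (47 mm above the bench). It goes straight down.
- key_square_top (a point): The same for the square key, 22 by 22 mm, same height.
- key_bar_top (a point): The same for the long bar key, 38 mm long (reader's x) by 13 mm wide (reader's y), same height.
- key_round (a joint): How far the round key is pressed, m: 0 up, 0.006 fully down. A spring returns it; it starts to move at 1.3 N and is fully down at 3.8 N. It counts as pressed beyond 0.004.
- key_square (a joint): The same for the square key.
- key_bar (a joint): The same for the long bar key.
- tweezers_grip (a point): Midway between the tweezers' two ribbed thumb plates as they stand open, half-way up them (13 mm above the underside). x runs along the tweezers to the tips (88 mm ahead; the bow end is 75 mm behind), y from the moving to the fixed arm, z up. The plates are 34 mm long, 26 mm high, centred at this point, standing on the bench, and measure 31 mm over their outsides when open.
- squeeze (a joint): Angle the moving arm is squeezed towards the fixed arm about the bow end, rad: 0 open (45 mm between tips), stop at 0.22 (9 mm). Sprung open: force across the plates 2.7 N at 0, 8 N at 0.165, 9.8 N at the stop. Outside width at the plates shrinks by 75 mm times the angle. Stop the fingers at the right opening: a full-force close drives it to the stop.
- cursor (a joint): Where the small dark slider (8 mm wide along the bar, 24 mm across it) is set on the cross bar, m, 0 to 0.012, larger is nearer the fixed arm; it stays put on the bar. The moving arm stands over the slider's middle when the squeeze angle is 0.077 + cursor / 0.135; each 0.01 rad moves the arm 1.35 mm along the bar.
- slider_mid (a point): Middle of the slider; its y runs along the cross bar from the moving arm's side to the fixed arm.
- pointer (a point): Point on the moving arm's centre line where it crosses over the cross bar, 135 mm from the bow end. It belongs over the slider.
- tip_fixed (a point): End of the fixed arm, half-way up the blade (13 mm above the tweezers' underside).
- tip_moving (a point): End of the moving arm, same height.
- tweezers: Steel spring tweezers, a V lying on edge so that they open and shut in the level plane: 172 mm long, about 115 g, arms at 0.136 rad either side of x when open. Origin on the underside in the middle of the round bow end (16 mm diameter), x towards the tips. A cross bar, 58 mm long, 3 mm thick, 135 mm from the bow end, is fixed to the fixed arm and passes beneath the moving arm.
- reader: The gap reader, a fixed grey box 150 mm (x) by 164 mm (y) by 32 mm high; origin in the middle of its underside, x from the keys (at x = -48 mm) to the window (at x = +30 mm).
- tin: Bystander: open square aluminium tin, 75 by 75 by 30 mm, origin under its centre. Leave it alone.
- driver: Bystander: a screwdriver with a wooden handle lying on the bench. Leave it alone.
- socket: Bystander: a steel wrench socket standing on end, 28 mm diameter, 38 mm high. Leave it alone.
Things that resemble listed ones, but are neither listed nor needed, are in the scene too. Of the things like the tweezers, leave any that is red; of the rest the smaller one is meant. Several things look just like the reader: the one meant starts nearest to the robot's base.

How it is judged:
By the outcome, as a careful person would: the job done as asked, in the order asked, and still so for the second after the job is handed in, while the arm keeps its last pose, push and grip.
It also fails if it takes over 64 s, if anything falls off the work surface, if the arm or the gripper's body presses on something with over 40 N, if the wrist force passes 120 N, or if a joint passes its speed limit or range.

## Robot

A 6-joint arm with a two-finger parallel gripper is mounted at the origin on the work surface. World frame = base frame: x ahead of the robot, y to its left, z up, the work surface at z = 0. Lengths are in mm, angles in degrees, forces in N, time in s.
With the tool pointing down it reaches from about 275 to 825 mm from the base axis. Payload 4.9 kg.
Tool frame: the origin (TCP) lies at the very end of the fingers, on their centre line; the grasp point (between the pads) lies 19 mm behind it; y points along the fingers, x is the direction in which the jaws open and shut, and the axes are right-handed (so a half turn about y gives the same grasp; the last joint's range is limited). The gripper opens to 85 mm and grips with 20 to 120 N. Pads are 22 mm wide; open, the fingers measure 114 mm over their backs; the gripper's body (76 mm by 85 mm) begins 54 mm behind the grasp point. The pads swing forward as they close: fully open they stand 13 mm farther back than shut.
Start: joints at [56.597, 18.69, -11.035, 60.275, 0, 82.311], TCP at [238.634, 495.553, 198.081] pointing down, gripper open.
Joint ranges: [-152.03, 152.03], [-55.5, 102.48], [-74.3, 77.21], [-110.64, 120.58], [-84.22, 78.4], [-180, 180]. Speed limits (degrees/s): [147.25, 147.25, 180, 180, 180, 180].

## Interface

Orientations are given as a 3x3 rotation matrix whose columns are the frame's x, y, z axes.
In Python, from workcell import sense, camera, sign_off gives the robot as it stands. The module is installed in compiled form; this text tells all that it offers.
- The arm moves only by the tool move_arm, never from a script. Its argument "moves" is one flat list of numbers, 5 for each row, row after row: the shift along the tool's x, y, z in mm, then the turn about the tool's y in rad, then the closure, from -1 (fully open) to 1 (shut), so that 0 is half open. In form: [x, y, z, yaw, fingers, x, y, z, yaw, fingers, ...]. A call has 1 to 20 rows; each row shifts and turns the pose as measured when the row begins, along the tool's axes as they then stand; what a row does not reach is not made up. A row lasts 1/12 s, in which the tool goes at most 41.7 mm and 7.16 degrees, less where a joint would pass 70% of its speed; a pose out of reach is approached as far as the arm can. A call with a gripper value outside its range is refused whole. The fingers move at their own pace and stop on an object; the grip force is fixed at half the most. Time passes only in rows, so rows that do not move let the fingers close. It gives the time, the measured TCP pose, the force and the opening at its end, in the units of the state.
- sense(): the state, without advancing time (a new reading comes with each control period).
- camera(name): name is "side" or "top"; returns a dict with "img" (400x640x3 uint8, red, green, blue), "camera_matrix" (3x3 intrinsics, pixels), "R" (3x3) and "t" (3): a world point X has camera coordinates R X + t. Camera axes: x right, y down, z forward; pixel columns grow to the right and rows downward; lengths in mm; the calibration is good to about 2 mm. A picture is of the moment at which its call begins. There is no depth.
- sign_off(): hands the job in, once; it reports no verdict.
The state is a dict: "clock": time; "qpos": joint angles; "qvel": joint speeds; "effort": joint torques, N m; "eef_pos": TCP position; "orientation": TCP orientation; "force": force on the tool from outside, world axes, zero at the start; "wrist_torque": the same for the moment, N m; "opening": finger opening in mm.
Only numpy, scipy, OpenCV 4.12 (cv2) and the standard library are available. Lean on these libraries where they do the work, as an engineer would, in place of code of your own. Each camera call takes 0.05 s, during which the arm holds its last target.

## Working session

There is one attempt and no reset: what is moved stays moved. The work goes in short steps, Python scripts to look and compute and a tool call to move; the robot and the scene stay as the last step left them, time stands still between calls to the robot, and variables do not carry over. Pictures are saved under pics/ and viewed, and the job is handed in when it is done.

Besides the shell and the picture viewer there is one more tool, called by a JSON object that holds its "fn" and its "kwargs". move_arm: Moves the arm, as the interface text tells. Its arguments: {"type":"object","properties":{"moves":{"type":"array","items":{"type":"number"}}},"required":["moves"]}

```bash
mkdir -p pics
cat > h.py <<'E'
import numpy as np, cv2
from workcell import sense, camera, sign_off
def snap(name,tag):
    c=camera(name); cv2.imwrite(f'pics/{tag}.png',c['img'][:,:,::-1]); np.savez(f'pics/{tag}.npz',K=c['camera_matrix'],R=c['R'],t=c['t'],img=c['img']); return c
def ld(tag): return np.load(f'pics/{tag}.npz')
def ray(c,u,v,z):
    K,R,t=np.array(c['K']),np.array(c['R']),np.array(c['t']).ravel()
    d=R.T@np.linalg.solve(K,[u,v,1.]); o=-R.T@t
    return o+d*(z-o[2])/d[2]
def proj(c,X):
    p=c['K']@(c['R']@np.array(X,float)+np.array(c['t']).ravel()); return p[:2]/p[2]
def crop(tag,u0,v0,u1,v1,s,out):
    im=ld(tag)['img'][v0:v1,u0:u1,::-1]; cv2.imwrite(f'pics/{out}.png',cv2.resize(im,None,fx=s,fy=s,interpolation=cv2.INTER_CUBIC))
E
python3 - <<'E'
from h import *
for n in('top','side'):
    c=snap(n,n+'0'); print(n,c['camera_matrix'],-c['R'].T@np.array(c['t']).ravel())
print(sense())
E
```

```text
top [[436.06772545   0.         316.3760871 ]
 [  0.         436.06772545 193.59175837]
 [  0.           0.           1.        ]] [ 420.08162302  -57.38177217 1321.22189138]
side [[472.95167571   0.         319.39124993]
 [  0.         472.95167571 201.24229461]
 [  0.           0.           1.        ]] [346.56841541 870.99028843 786.56762695]
{'clock': 0.1, 'qpos': array([ 5.65977647e+01,  1.87264542e+01, -1.10864216e+01,  6.02741742e+01,
       -8.89968321e-04,  8.23114882e+01]), 'qvel': array([ 0.0441999 , -0.08901471,  0.20745693, -0.05284051, -0.012517  ,
        0.0251385 ]), 'effort': array([-3.84615169e-04, -4.44240403e+01,  2.63037336e+01,  7.90083868e-03,
       -1.71111860e-04,  2.00462171e-05]), 'eef_pos': array([238.30508102, 495.06185025, 197.39325599]), 'orientation': array([[ 4.33874267e-01, -8.23431543e-04, -9.00973053e-01],
       [ 9.00972168e-01, -1.27690874e-03,  4.33875008e-01],
       [-1.50772673e-03, -9.99998846e-01,  1.87871059e-04]]), 'force': array([-0.08664853,  0.16600787,  0.51163624]), 'wrist_torque': array([0.02670863, 0.02435578, 0.00622906]), 'opening': 85.38169780677767}
```

View pics/top0.png

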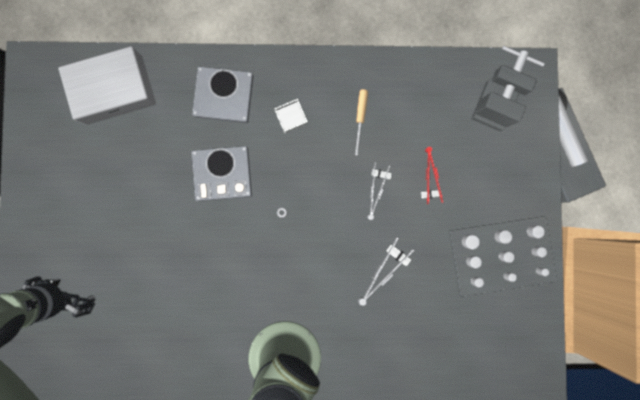

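View pics/side0.png

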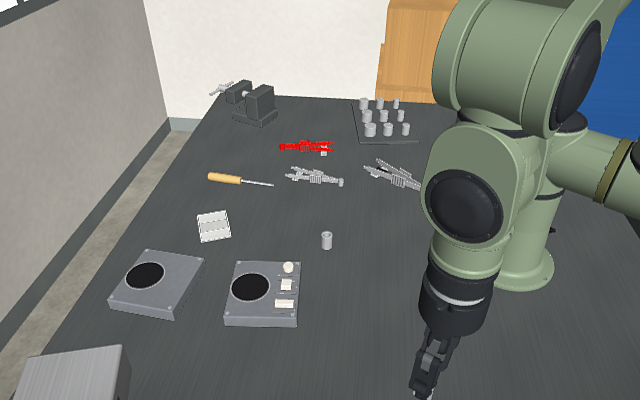

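Reader candidates in the top view are (220,173), with keys and nearest the base, and (223,95). Tweezers candidates are (378,190), small grey; (387,272), larger grey; and (432,175), red. I choose the reader at (220,173) and the tweezers at (378,190), and check both in close crops.

Run:
```python
from h import *
crop('top0',350,150,410,230,8,'c1'); crop('top0',180,135,260,210,8,'c2'); crop('side0',270,150,370,200,8,'c3'); crop('side0',210,250,310,335,8,'c4')
```

```text
(no output)
```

View pics/c1.png

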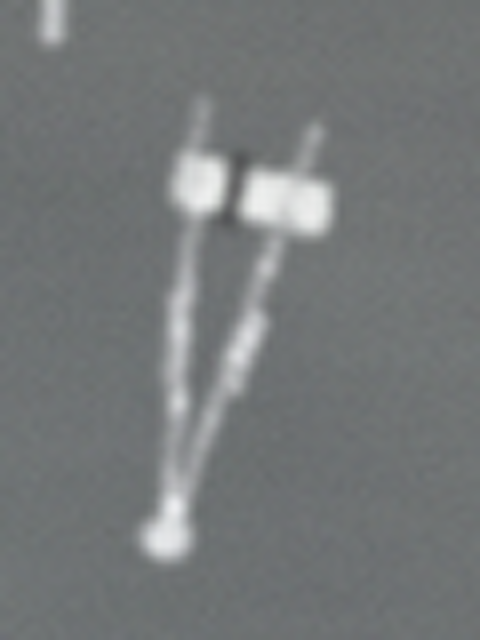

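View pics/c2.png

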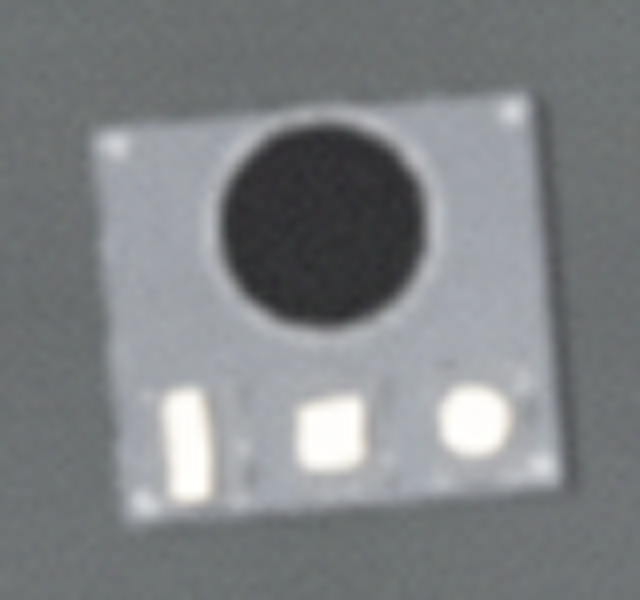

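View pics/c3.png

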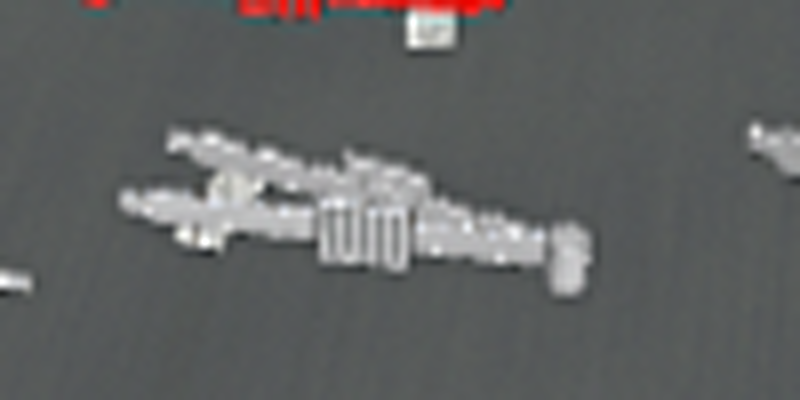

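View pics/c4.png

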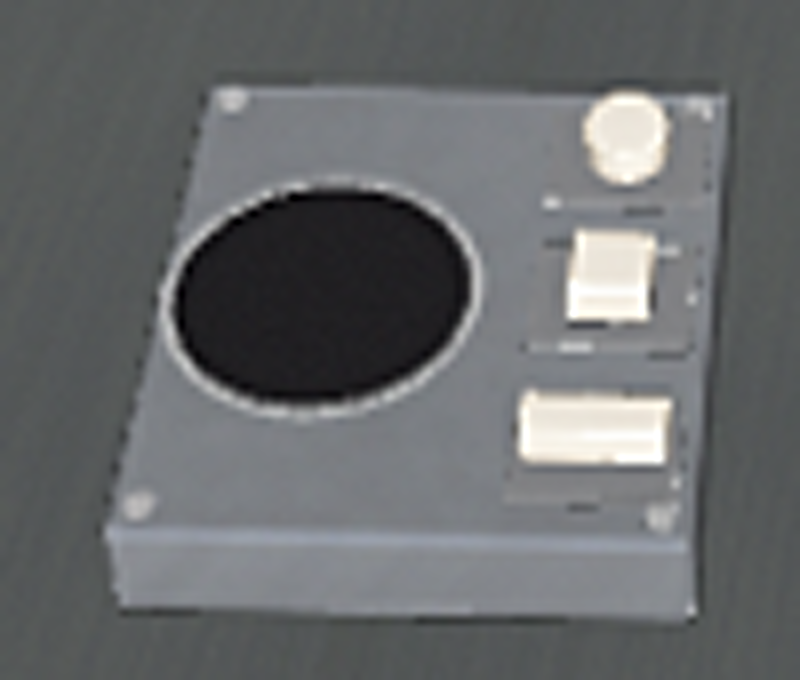

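Run:
```python
from h import *
a,b=ld('top0'),ld('side0')
T=lambda x,y,u0,v0:(u0+(x+.5)/8-.5,v0+(y+.5)/8-.5)
def both(n,p,q,z):
    print(n,p and ray(a,*T(*p),z).round(1),q and ray(b,*T(*q),z).round(1))
both('win',(322,224,180,135),(322,298,210,250),32)
for n,p,q in (('round',(472,420,180,135),(626,128,210,250)),('sq',(330,434,180,135),(613,258,210,250)),('bar',(187,445,180,135),(594,417,210,250))): both(n,p,q,47)
for n,p,q in(('TL',(95,128,180,135),(110,525,210,250)),('TR',(528,95,180,135),(213,87,210,250)),('BL',(128,522,180,135),(690,540,210,250)),('BR',(565,487,180,135),(727,95,210,250))): both(n,p,q,32)
both('bow',(166,538,350,150),(567,258,270,150),13)
both('tf',(203,100,350,150),(125,198,270,150),13)
both('tm',(316,128,350,150),(175,140,270,150),13)
both('tm',(316,128,350,150),(175,140,270,150),18)
```

```text
win [577.  193.8  32. ] [573.8 195.1  32. ]
round [503.7 135.6  47. ] [500.8 137.3  47. ]
sq [498.4 186.9  47. ] [496.  185.5  47. ]
bar [494.1 238.6  47. ] [491.4 240.   47. ]
TL [612.1 277.6  32. ] [608.8 276.2  32. ]
TR [625.4 118.5  32. ] [623.2 120.1  32. ]
BL [466.6 263.1  32. ] [463.5 263.7  32. ]
BR [480.  103.4  32. ] [477.7 106.   32. ]
bow [ 417.9 -254.7   13. ] [ 415.1 -249.3   13. ]
tf [ 583.4 -269.4   13. ] [ 579.6 -268.5   13. ]
tm [ 573.  -312.3   13. ] [ 567.7 -309.5   13. ]
tm [ 572.4 -311.4   18. ] [ 566.3 -301.8   18. ]
```

The small grey tweezers and the keyed reader match the descriptions. The crops show bar, square, round from left to right. My estimates are window (575,194), round (502.5,135.5), square (498,187), bar (493,239) and grip about (489,-269), with the tweezers' x axis at about -13.4°.

{"fn": "move_arm", "kwargs": {"moves": [-17,4,-32,0,1,-17,8,-32,0,1,-17,8,-32,0,1,-17,8,-32,0,1,-17,8,-32,0,1,-17,8,-32,0,1,-17,8,-32,0,1,-17,8,-32,0,1,-17,8,-32,0,1,-17,8,-32,0,1,-17,8,-32,0,1,-8,4,-15,0,1,0,0,0,0,1]}}

```text
clock: 1.18
eef_pos: [493.2, 147.7, 101.2]
orientation: [[0.426, -0.004, -0.904], [0.904, -0.0, 0.426], [-0.002, -1.0, 0.003]]
force: [-0.3, 0.3, 0.2]
opening: -0.4
```

```bash
cat >> h.py <<'E'
def goto(x,y,z):
    s=sense(); R=s['orientation']; d=np.array([x,y,z])-s['eef_pos']
    print('clock',round(s['clock'],2),'pos',s['eef_pos'].round(1),'F',s['force'].round(2),'op',round(s['opening'],2),'tool delta',(R.T@d).round(1),'xang',round(np.degrees(np.arctan2(R[1,0],R[0,0])),2),'tilt',R[2].round(3))
E
python3 -c "
from h import *
goto(502.5,135.5,60)"
```

```text
clock 1.18 pos [493.2 147.7 101.2] F [-0.33  0.27  0.15] op -0.37 tool delta [ -7.   41.2 -13.7] xang 64.76 tilt [-0.002 -1.     0.003]
```

{"fn": "move_arm", "kwargs": {"moves": [-4,10,-7,0,1,-3,15,-7,0,1,0,11,0,0,1,0,0,0,0,1]}}

```text
clock: 1.52
eef_pos: [502.2, 135.0, 62.3]
orientation: [[0.427, -0.005, -0.904], [0.904, 0.0, 0.427], [-0.002, -1.0, 0.005]]
force: [-0.3, -0.0, -0.1]
opening: 0.2
```

```bash
python3 -c "
from h import *
goto(502.5,135.5,50)
snap('top','top1');snap('side','side1');crop('side1',220,200,340,300,6,'c5');crop('top1',180,135,290,210,7,'c6')"
```

```text
clock 1.52 pos [502.2 135.   62.3] F [-0.34 -0.03 -0.12] op 0.22 tool delta [ 0.6 12.3 -0.1] xang 64.74 tilt [-0.002 -1.     0.005]
```

View pics/c5.png

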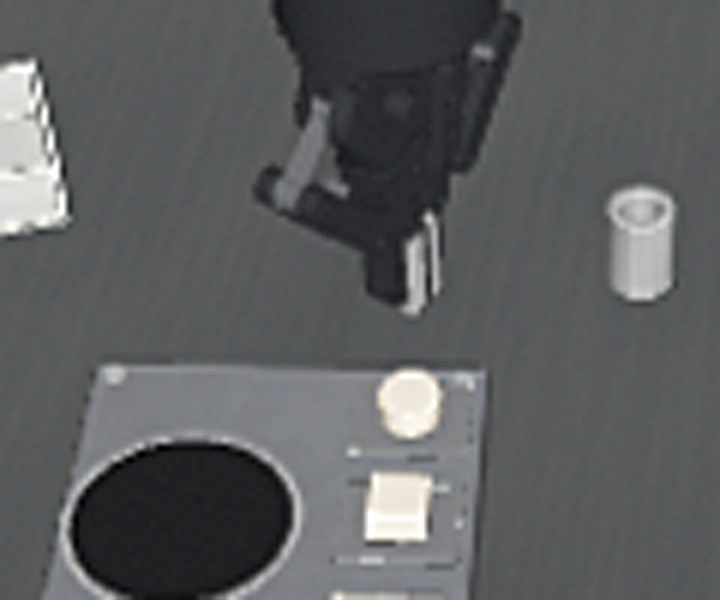

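View pics/c6.png

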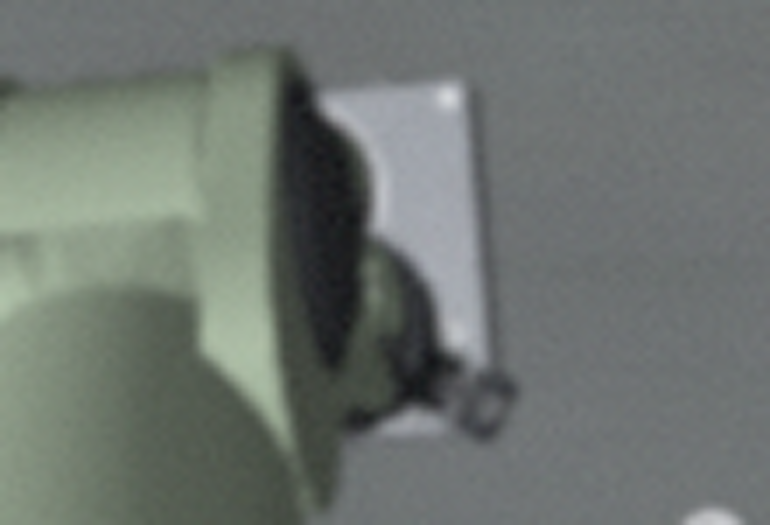

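```bash
python3 -c "
from h import *
c=ld('side1')
for P in ((502.2,135,62.3),(502.2,135,47),(502.2,135,81)): p=proj(c,P);print(p,(p-[220,200]+.5)*6-.5)
c=ld('top1');p=proj(c,(502.2,135,62.3));print((p-[180,135])*7)
"
```

```text
[287.10083099 259.76191032] [405.10498594 361.07146194]
[287.37009264 264.78733401] [406.72055585 391.22400408]
[286.76515305 253.49691176] [403.09091832 323.48147055]
[405.62041803 365.55087436]
```

```bash
python3 -c "
from h import *
c=ld('side0');print(proj(c,(238.5,495.3,197.7)),proj(c,(238.5,495.3,217)))
c=ld('top0');print(proj(c,(238.5,495.3,197.7)),proj(c,(238.5,495.3,217)))
crop('side0',380,300,480,400,6,'c7');crop('top0',0,250,110,350,6,'c8')
snap('side','side2');crop('side2',220,200,340,300,6,'c9');goto(502.5,135.5,50)
"
```

```text
[429.60427049 388.11752479] [431.66484702 379.9965286 ]
[ 84.74730591 287.65575466] [ 80.81786528 288.93743848]
clock 1.67 pos [503.8 135.5  64.7] F [ 0.53  0.07 -0.32] op 0.19 tool delta [-0.6 14.7  1.1] xang 64.78 tilt [-0.    -1.     0.002]
```

View pics/c7.png

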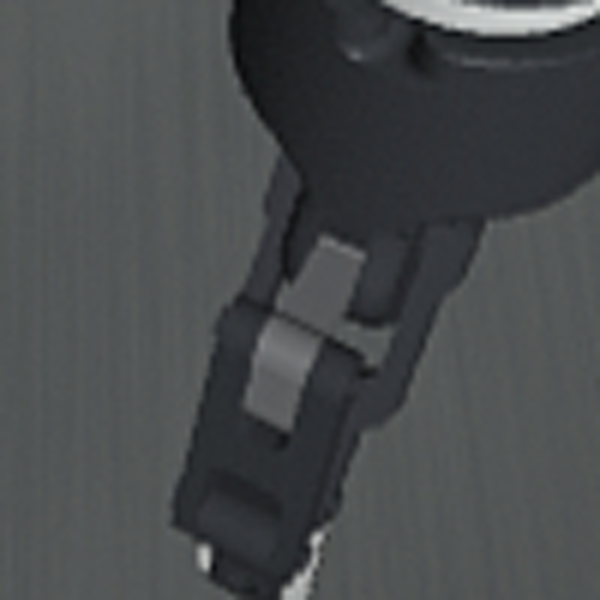

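View pics/c8.png

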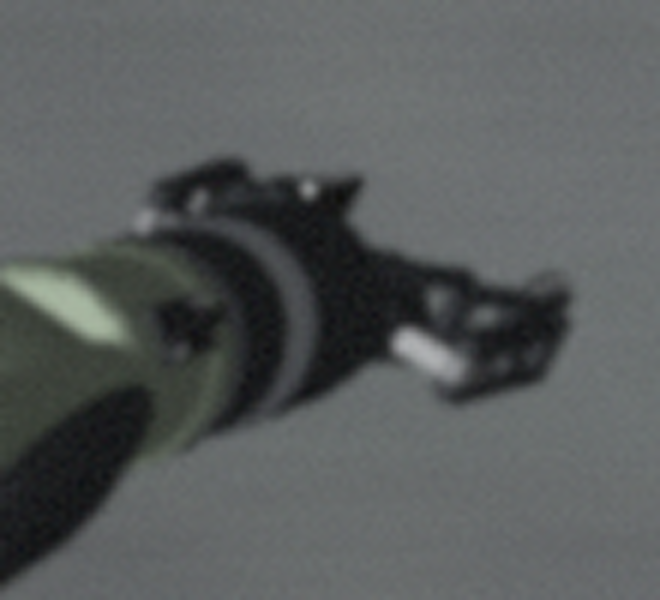

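View pics/c9.png

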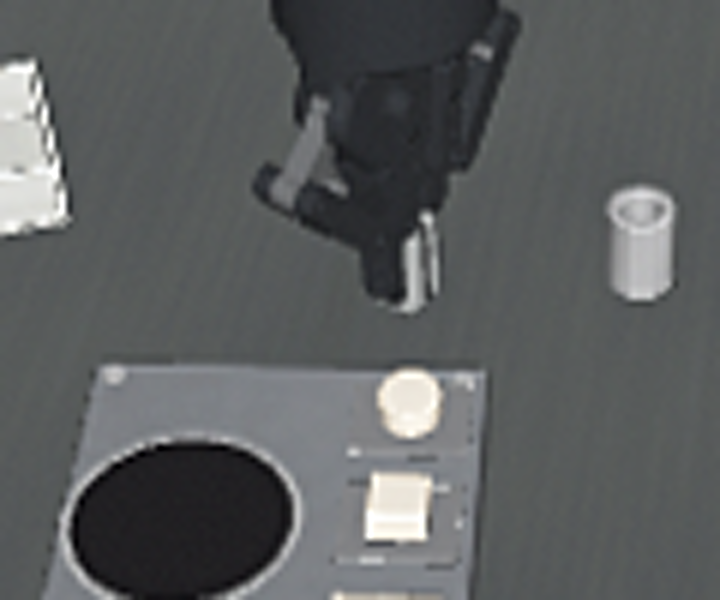

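```bash
python3 -c "
from h import *
R=np.array([[.434,0,-.901],[.901,0,.434],[0,-1,0]]);o=np.array([238.4,495.2,197.7])
for cn,u0,v0 in (('side0',380,300),('top0',0,250)):
  c=ld(cn)
  for P in ((43,-13,0),(43,-13,11),(43,-13,-11),(57,-13,0),(-43,-13,11),(-43,-13,-11),(-57,-13,0),(0,-73,0)):
    p=proj(c,o+R@np.array(P)); print(cn,P,((p-[u0,v0]+.5)*6-.5).round())
goto(0,0,0)
"
```

```text
side0 (43, -13, 0) [233. 653.]
side0 (43, -13, 11) [281. 679.]
side0 (43, -13, -11) [185. 626.]
side0 (57, -13, 0) [207. 706.]
side0 (-43, -13, 11) [423. 380.]
side0 (-43, -13, -11) [333. 336.]
side0 (-57, -13, 0) [399. 314.]
side0 (0, -73, 0) [350. 337.]
top0 (43, -13, 0) [402. 189.]
top0 (43, -13, 11) [390. 213.]
top0 (43, -13, -11) [414. 164.]
top0 (57, -13, 0) [372. 174.]
top0 (-43, -13, 11) [577. 303.]
top0 (-43, -13, -11) [601. 255.]
top0 (-57, -13, 0) [619. 294.]
top0 (0, -73, 0) [417. 259.]
clock 1.67 pos [503.8 135.5  64.7] F [ 0.53  0.07 -0.32] op 0.19 tool delta [-337.3   65.6  397.8] xang 64.78 tilt [-0.    -1.     0.002]
```

```bash
python3 -c "
from h import *
a,b=ld('top1'),ld('side1')
P=[c['K']@np.hstack([c['R'],np.array(c['t']).reshape(3,1)]) for c in (a,b)]
for q,p in (((303,205),(250,192)),((300,215),(250,192)),((303,205),(247,190))):
  X=cv2.triangulatePoints(P[0],P[1],np.array(p,float),np.array(q,float)).ravel();X=X[:3]/X[3]
  R=sense()['orientation']; print(X,R.T@(X-[502.2,135,62.3]),[proj(a,X)-p,proj(b,X)-q])
for z in(47,62,81,87):print(ray(b,287.8,251.8,z))
"
```

```text
[476.87013351  85.2141899  177.93646726] [ -55.85824547 -115.62036836    1.95151727] [array([0.20121966, 2.05815135]), array([-2.20608438, -0.14924838])]
[480.94710583  88.61526097 152.92041477] [-51.03878035 -90.61023872  -0.34152472] [array([0.10639099, 0.9986979 ]), array([-1.07156799, -0.06545731])]
[478.60430423  92.09343469 183.33493927] [ -48.89697234 -121.0174156     3.3253493 ] [array([0.29656837, 3.2792938 ]), array([-3.56175515, -0.2749458 ])]
[508.31904182  93.72928579  47.        ]
[505.03839607 109.49378739  62.        ]
[500.88291145 129.46215609  81.        ]
[499.57065314 135.76795673  87.        ]
```

View pics/top1.png

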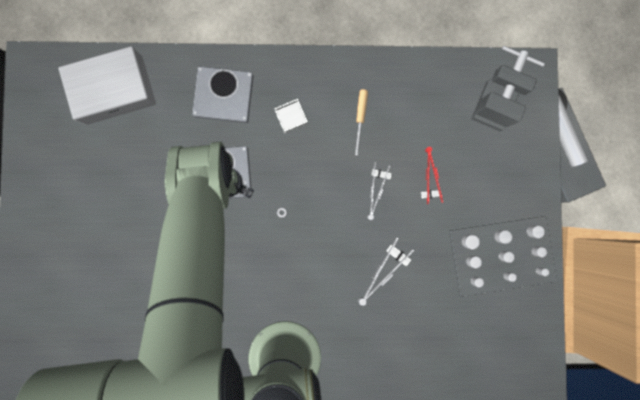

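View pics/side1.png

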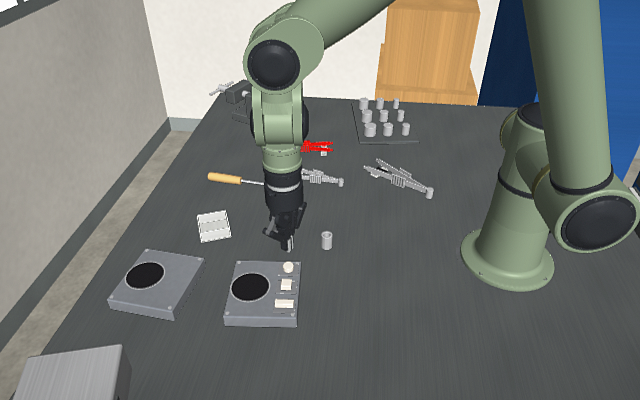

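The side view puts the finger ends about 25 mm higher than the stated TCP, although they line up sideways. I'll go down gently and let contact decide.

{"fn": "move_arm", "kwargs": {"moves": [0,8,0,0,1,0,6,0,0,1,0,0,0,0,1]}}

```text
clock: 1.92
eef_pos: [504.7, 137.3, 51.5]
orientation: [[0.423, 0.002, -0.906], [0.906, 0.001, 0.423], [0.002, -1.0, -0.001]]
force: [-0.8, 1.6, 1.6]
opening: -0.2
```

```bash
python3 -c "
from h import *
snap('side','side3');crop('side3',220,200,340,300,6,'c10');goto(502.5,135.5,47)
"
```

```text
clock 1.97 pos [504.8 137.3  51.9] F [0.   0.61 0.26] op 0.04 tool delta [-2.6  4.9  1.3] xang 64.94 tilt [ 0.002 -1.    -0.001]
```

View pics/c10.png

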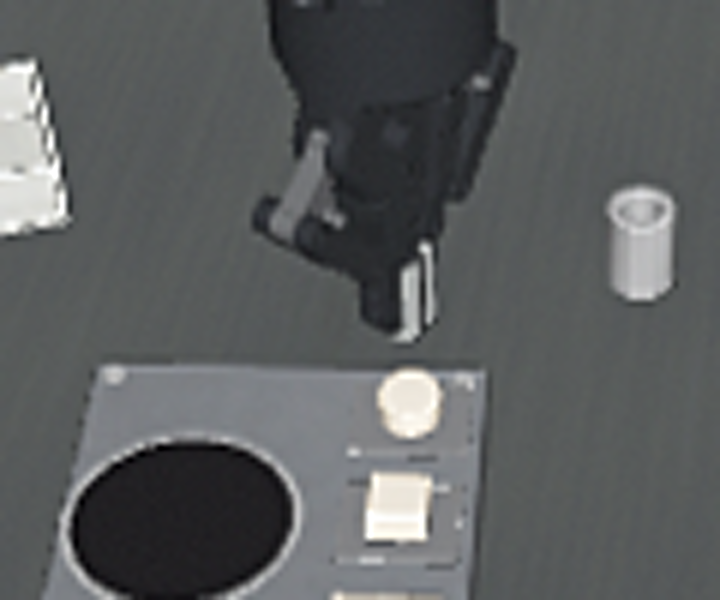

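{"fn": "move_arm", "kwargs": {"moves": [-2.5,4,1,0,1,0,4,0,0,1,0,3,0,0,1,0,0,0,0,1]}}

```text
clock: 2.3
eef_pos: [502.9, 135.6, 40.4]
orientation: [[0.423, 0.003, -0.906], [0.906, 0.002, 0.423], [0.003, -1.0, -0.002]]
force: [-0.7, -0.9, 0.6]
opening: 0.0
```

```bash
python3 -c "
from h import *
goto(502.5,135.5,47)
snap('side','side4');crop('side4',220,200,340,300,6,'c11');goto(502.5,135.5,47)
"
```

```text
clock 2.3 pos [502.9 135.6  40.4] F [-0.66 -0.94  0.58] op 0.04 tool delta [-0.3 -6.6  0.3] xang 64.98 tilt [ 0.003 -1.    -0.002]
clock 2.35 pos [503.1 135.6  40.6] F [-0.18  0.45 -0.61] op 0.23 tool delta [-0.3 -6.4  0.4] xang 64.98 tilt [ 0.003 -1.    -0.002]
```

View pics/c11.png

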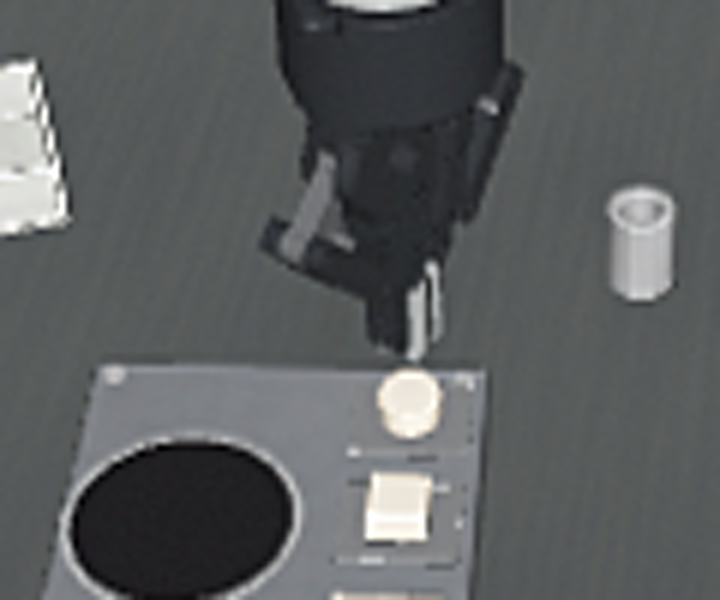

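{"fn": "move_arm", "kwargs": {"moves": [0,5,0,0,1,0,5,0,0,1,0,4,0,0,1,0,0,0,0,1]}}

```text
clock: 2.68
eef_pos: [503.6, 135.5, 25.5]
orientation: [[0.423, 0.004, -0.906], [0.906, 0.002, 0.423], [0.003, -1.0, -0.003]]
force: [-0.3, -0.4, 0.2]
opening: -0.2
```

```bash
python3 -c "
from h import *
goto(502.5,135.5,47)
snap('side','side5');crop('side5',220,200,340,300,6,'c12');goto(502.5,135.5,22)
"
```

```text
clock 2.68 pos [503.6 135.5  25.5] F [-0.34 -0.37  0.21] op -0.2 tool delta [ -0.4 -21.5   0.9] xang 64.96 tilt [ 0.003 -1.    -0.003]
clock 2.73 pos [503.7 135.6  25.8] F [ 0.62 -0.04  0.64] op 0.04 tool delta [-0.6  3.7  1.1] xang 64.96 tilt [ 0.003 -1.    -0.003]
```

View pics/c12.png

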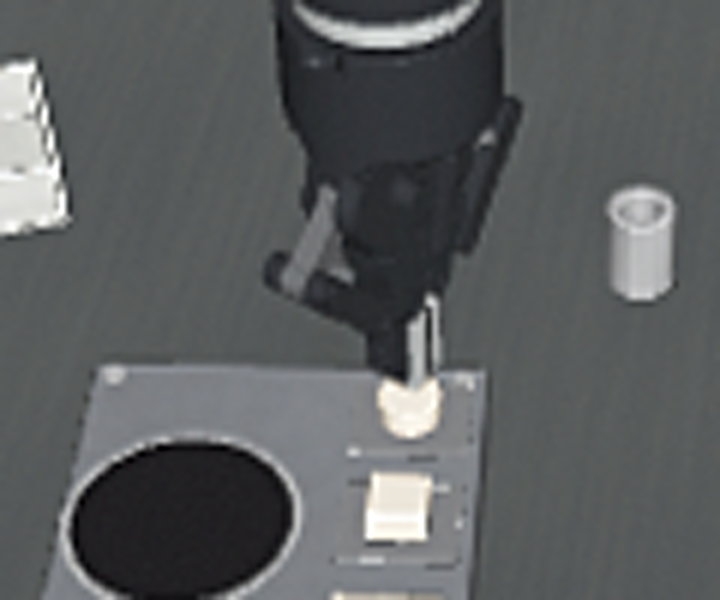

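{"fn": "move_arm", "kwargs": {"moves": [0,3,0,0,1,0,0,0,0,1]}}

```text
clock: 2.9
eef_pos: [503.8, 135.6, 22.4]
orientation: [[0.423, 0.004, -0.906], [0.906, 0.002, 0.423], [0.003, -1.0, -0.003]]
force: [-0.1, -0.3, 0.2]
opening: -0.2
```

{"fn": "move_arm", "kwargs": {"moves": [0,3,0,0,1,0,0,0,0,1]}}

```text
clock: 3.07
eef_pos: [503.9, 135.6, 19.2]
orientation: [[0.423, 0.004, -0.906], [0.906, 0.002, 0.423], [0.003, -1.0, -0.003]]
force: [0.3, -0.8, 1.0]
opening: -0.3
```

{"fn": "move_arm", "kwargs": {"moves": [0,3,0,0,1,0,0,0,0,1]}}

```text
clock: 3.23
eef_pos: [504.1, 135.6, 16.0]
orientation: [[0.423, 0.005, -0.906], [0.906, 0.002, 0.423], [0.004, -1.0, -0.003]]
force: [-0.1, 0.4, -0.0]
opening: -0.1
```

```bash
python3 -c "
from h import *
snap('side','side6');crop('side6',220,200,340,300,6,'c13');goto(502.5,135.5,22)
"
```

```text
clock 3.28 pos [504.4 135.7  16.3] F [0.02 0.85 0.58] op 0.6 tool delta [-0.9 -5.7  1.6] xang 64.96 tilt [ 0.004 -1.    -0.004]
```

View pics/c13.png

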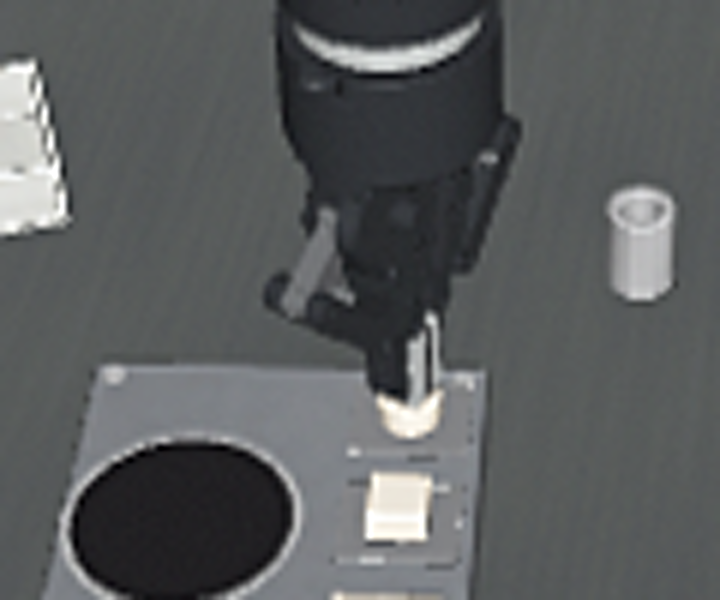

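{"fn": "move_arm", "kwargs": {"moves": [-1,2,1.5,0,1,0,0,0,0,1]}}

```text
clock: 3.45
eef_pos: [502.6, 135.4, 14.3]
orientation: [[0.423, 0.005, -0.906], [0.906, 0.002, 0.423], [0.004, -1.0, -0.004]]
force: [0.1, 0.5, 0.2]
opening: -0.3
```

{"fn": "move_arm", "kwargs": {"moves": [0,2,0,0,1,0,0,0,0,1]}}

```text
clock: 3.62
eef_pos: [503.0, 135.5, 12.4]
orientation: [[0.423, 0.006, -0.906], [0.906, 0.002, 0.423], [0.004, -1.0, -0.005]]
force: [-0.5, 0.7, 1.3]
opening: -0.1
```

{"fn": "move_arm", "kwargs": {"moves": [0,2,0,0,1,0,0,0,0,1]}}

```text
clock: 3.78
eef_pos: [503.0, 135.5, 10.5]
orientation: [[0.423, 0.006, -0.906], [0.906, 0.002, 0.423], [0.004, -1.0, -0.005]]
force: [-1.3, -0.5, 2.6]
opening: 0.3
```

```bash
python3 -c "
from h import *
snap('side','side7');crop('side7',220,200,340,300,6,'c14');goto(502.5,135.5,22)
"
```

```text
clock 3.83 pos [503.  135.5  10.7] F [-1.35 -0.03  2.99] op 0.59 tool delta [ -0.2 -11.3   0.4] xang 64.96 tilt [ 0.004 -1.    -0.005]
```

View pics/c14.png

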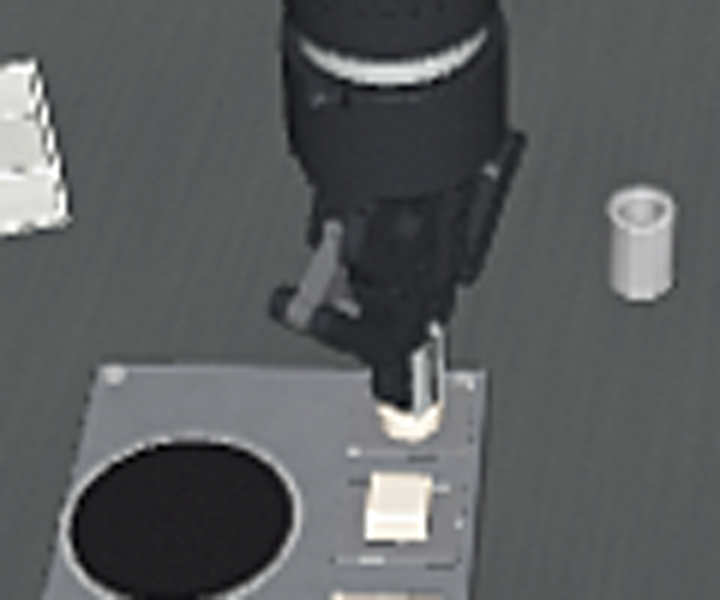

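{"fn": "move_arm", "kwargs": {"moves": [0,2,0,0,1,0,0,0,0,1]}}

```text
clock: 4.0
eef_pos: [503.1, 135.5, 8.9]
orientation: [[0.423, 0.007, -0.906], [0.906, 0.002, 0.423], [0.005, -1.0, -0.005]]
force: [-0.1, 0.6, 2.3]
opening: 0.1
```

{"fn": "move_arm", "kwargs": {"moves": [0,2,0,0,1,0,0,0,0,1]}}

```text
clock: 4.17
eef_pos: [503.2, 135.5, 7.9]
orientation: [[0.423, 0.007, -0.906], [0.906, 0.002, 0.423], [0.005, -1.0, -0.006]]
force: [-0.7, -0.2, 3.0]
opening: 0.2
```

```bash
python3 -c "
from h import *
snap('side','side8');crop('side8',220,200,340,300,6,'c15');goto(502.5,135.5,22)
"
```

```text
clock 4.22 pos [503.2 135.5   7.8] F [-2.76  0.25  8.97] op 0.27 tool delta [ -0.2 -14.2   0.5] xang 64.97 tilt [ 0.005 -1.    -0.006]
```

View pics/c15.png

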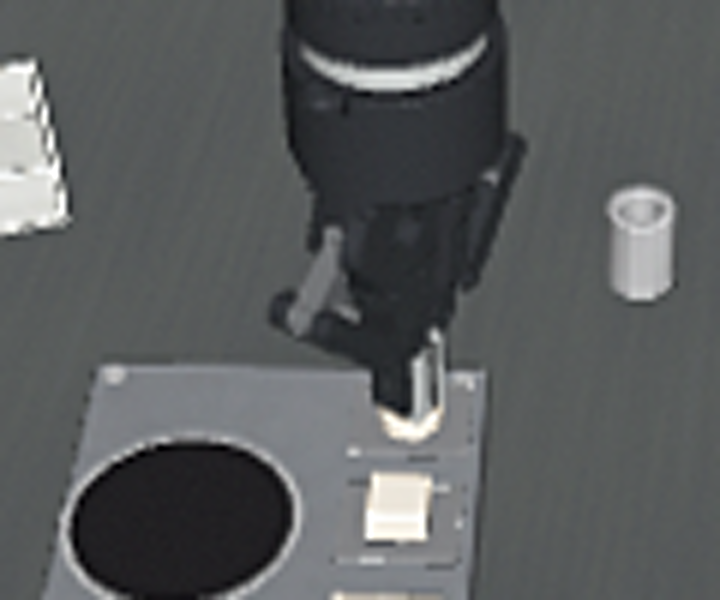

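Contact came at TCP reading 13.8 and the key bottomed at 7.8 with a 9 N spike. So the finger ends sit about 33 mm above the reported TCP, and the round key is fully down. Next is the square key.

{"fn": "move_arm", "kwargs": {"moves": [0,-12,0,0,1,0,-12,0,0,1,15,0,9,0,1,15,0,9,0,1,14.5,0,8.5,0,1,0,0,0,0,1]}}

```text
clock: 4.72
eef_pos: [498.8, 187.8, 32.0]
orientation: [[0.426, 0.008, -0.905], [0.905, 0.002, 0.426], [0.005, -1.0, -0.007]]
force: [0.1, -0.2, 0.1]
opening: 0.0
```

```bash
python3 -c "
from h import *
snap('side','side9');crop('side9',220,200,340,300,6,'c16');goto(498,187,16)
"
```

```text
clock 4.77 pos [498.9 186.5  31.8] F [ 0.25 -0.04 -0.07] op -0.14 tool delta [-0.  15.8  1.1] xang 64.73 tilt [ 0.004 -1.    -0.007]
```

View pics/c16.png

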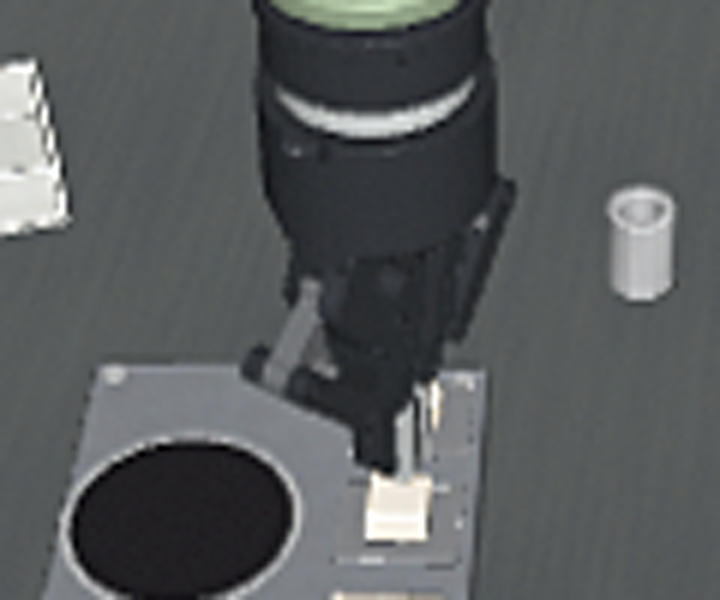

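{"fn": "move_arm", "kwargs": {"moves": [0,8,1,0,1,0,8,0,0,1,0,2,0,0,1,0,0,0,0,1]}}

```text
clock: 5.1
eef_pos: [498.4, 185.5, 11.4]
orientation: [[0.428, 0.008, -0.904], [0.904, 0.001, 0.428], [0.004, -1.0, -0.007]]
force: [-0.0, 1.6, 2.8]
opening: -0.2
```

{"fn": "move_arm", "kwargs": {"moves": [0,3,0,0,1,0,2,0,0,1,0,2,0,0,1,0,0,0,0,1]}}

```text
clock: 5.43
eef_pos: [498.5, 185.5, 8.4]
orientation: [[0.429, 0.009, -0.903], [0.903, 0.004, 0.429], [0.007, -1.0, -0.006]]
force: [-1.8, 1.6, 3.7]
opening: -0.0
```

```bash
python3 -c "
from h import *
snap('side','side10');crop('side10',220,200,340,300,6,'c17');goto(498,187,8)
"
```

```text
clock 5.48 pos [498.6 185.5   8.3] F [-2.25  0.78  3.04] op -0.1 tool delta [1.1 0.3 1.2] xang 64.57 tilt [ 0.007 -1.    -0.006]
```

View pics/c17.png

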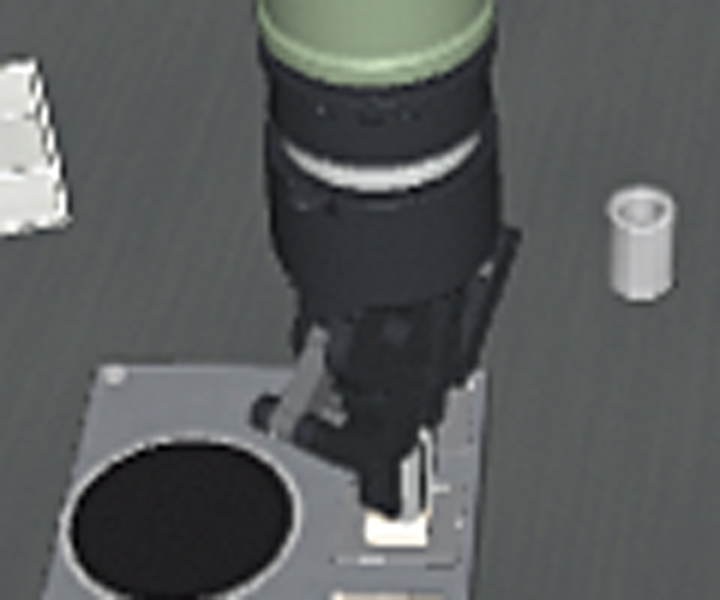

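{"fn": "move_arm", "kwargs": {"moves": [0,3,0,0,1,0,3,0,0,1]}}

```text
clock: 5.65
eef_pos: [498.8, 185.6, 7.1]
orientation: [[0.43, 0.01, -0.903], [0.903, 0.005, 0.43], [0.009, -1.0, -0.007]]
force: [-14.0, -2.8, 43.3]
opening: -0.4
```

{"fn": "move_arm", "kwargs": {"moves": [0,-12,0,0,1,0,-12,0,0,1,15,0,9.4,0,1,15,0,9.4,0,1,15.5,0,9.4,0,1,0,0,0,0,1]}}

```text
clock: 6.15
eef_pos: [494.7, 236.6, 34.6]
orientation: [[0.436, 0.014, -0.9], [0.9, 0.003, 0.436], [0.009, -1.0, -0.012]]
force: [-0.4, 0.2, 0.7]
opening: 0.2
```

```bash
python3 -c "
from h import *
snap('side','side11');crop('side11',220,230,340,330,6,'c18');goto(493,239,14)
"
```

```text
clock 6.2 pos [494.6 235.2  34.4] F [-0.66 -0.12  0.51] op -0.2 tool delta [ 2.6 20.4  3.4] xang 64.13 tilt [ 0.007 -1.    -0.012]
```

View pics/c18.png

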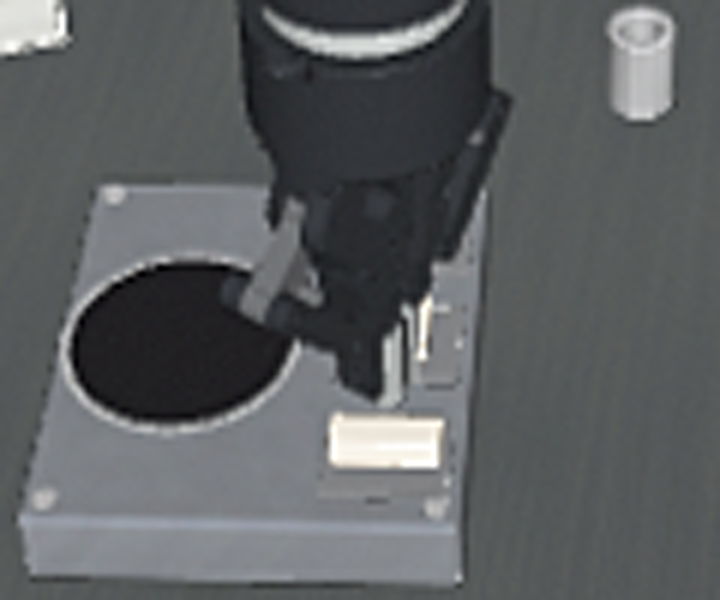

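{"fn": "move_arm", "kwargs": {"moves": [1.5,8,2,0,1,0,8,0,0,1,0,2,0,0,1,0,0,0,0,1]}}

```text
clock: 6.53
eef_pos: [493.1, 234.7, 13.4]
orientation: [[0.438, 0.013, -0.899], [0.899, -0.001, 0.438], [0.005, -1.0, -0.012]]
force: [0.4, 1.1, 1.2]
opening: 0.3
```

```bash
python3 -c "
from h import *
snap('side','side12');crop('side12',220,230,340,330,6,'c19');goto(493,238,8)
"
```

```text
clock 6.58 pos [493.1 234.6  13.5] F [-0.61 -0.19  0.42] op 0.15 tool delta [2.9 5.5 1.6] xang 64.0 tilt [ 0.005 -1.    -0.012]
```

View pics/c19.png

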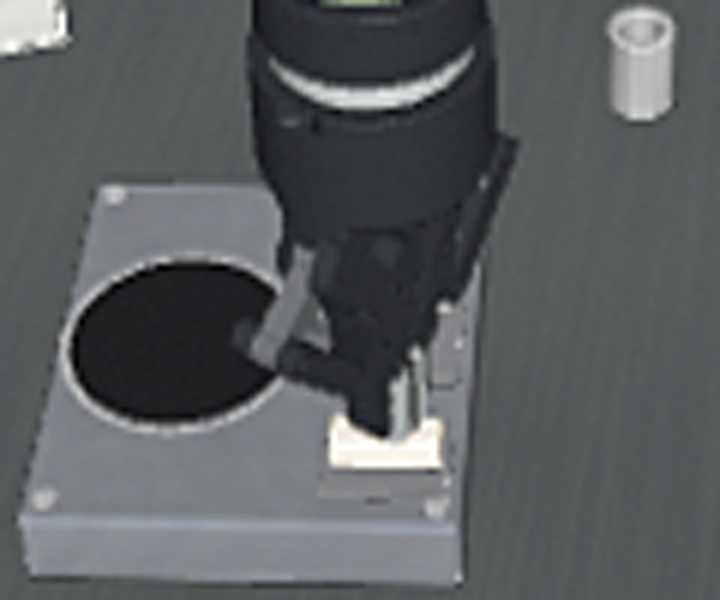

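{"fn": "move_arm", "kwargs": {"moves": [0,3,0,0,1,0,2,0,0,1,0,2,0,0,1,0,0,0,0,1]}}

```text
clock: 6.92
eef_pos: [493.5, 234.6, 8.0]
orientation: [[0.44, 0.013, -0.898], [0.898, 0.001, 0.44], [0.007, -1.0, -0.011]]
force: [-2.2, 0.5, 2.1]
opening: 0.1
```

```bash
python3 -c "
from h import *
snap('side','side13');crop('side13',220,230,340,330,6,'c20');goto(493,238,8)
"
```

```text
clock 6.97 pos [493.5 234.6   7.9] F [-1.6   1.74  3.44] op 0.2 tool delta [ 2.9 -0.1  1.9] xang 63.93 tilt [ 0.007 -1.    -0.011]
```

View pics/c20.png

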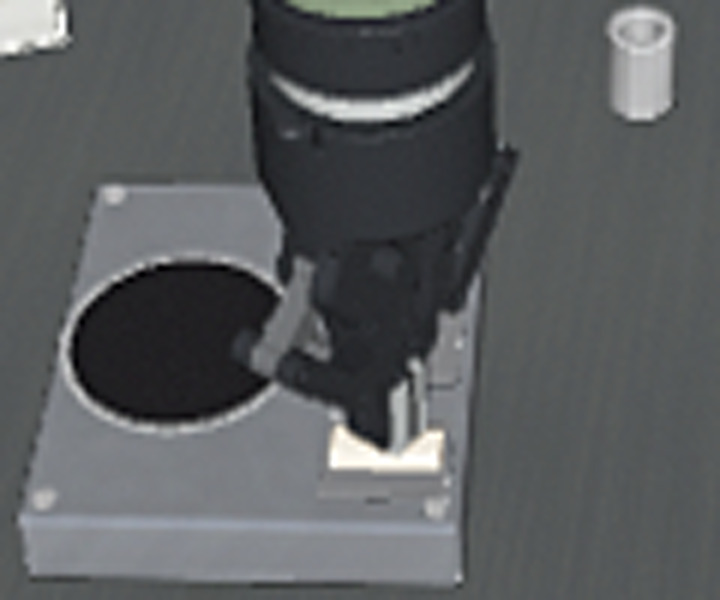

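{"fn": "move_arm", "kwargs": {"moves": [0,1.5,0,0,1,0,0,0,0,1]}}

```text
clock: 7.13
eef_pos: [493.5, 234.6, 8.3]
orientation: [[0.439, 0.013, -0.898], [0.898, 0.002, 0.44], [0.007, -1.0, -0.011]]
force: [-2.1, 0.4, 2.9]
opening: -0.4
```

{"fn": "move_arm", "kwargs": {"moves": [0,2.5,0,0,1,0,0.5,0,0,1]}}

```text
clock: 7.3
eef_pos: [493.6, 234.6, 7.9]
orientation: [[0.439, 0.014, -0.898], [0.898, 0.002, 0.439], [0.008, -1.0, -0.012]]
force: [-1.5, -0.0, 4.3]
opening: 0.2
```

{"fn": "move_arm", "kwargs": {"moves": [0,-20,0,0,1,0,-30,0,0,1,-35,-15,-17,0,0,-35,0,-17,0,0,-35,0,-17,0,0,-35,0,-17,0,0,-35,0,-17,0,0,-35,0,-17,0,0,-35,0,-17,0,0,-35,0,-17,0,0,-35,0,-17,0,0,-35,0,-17,0,0,-35,0,-17,0,0,-34,0,-16,0,0,-34,0,-16,0,0,0,0,0,-0.1,0,0,0,0,-0.12,0,0,0,0,0,0]}}

```text
clock: 8.8
eef_pos: [494.0, -299.5, 77.1]
orientation: [[0.223, 0.024, -0.974], [0.975, -0.011, 0.223], [-0.006, -1.0, -0.026]]
force: [-0.1, 0.1, -0.6]
opening: 42.5
```

```bash
python3 -c "
from h import *
snap('side','side14');snap('top','top14');crop('side14',250,110,370,210,6,'c21');crop('top14',340,140,440,230,6,'c22');goto(489.5,-269.5,20)
"
```

```text
clock 8.9 pos [ 493.9 -298.    77. ] F [ 0.33  0.32 -0.22] op 42.52 tool delta [27.  56.6 12.2] xang 76.91 tilt [-0.005 -1.    -0.025]
```

View pics/c21.png

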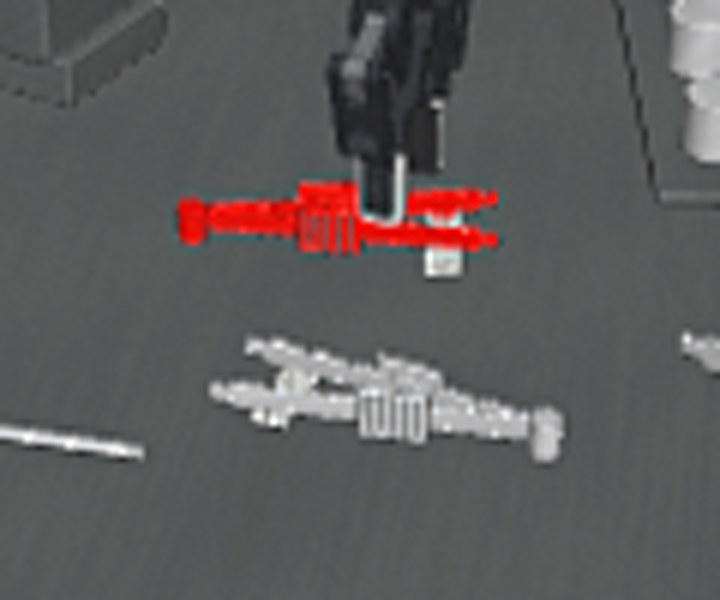

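View pics/c22.png

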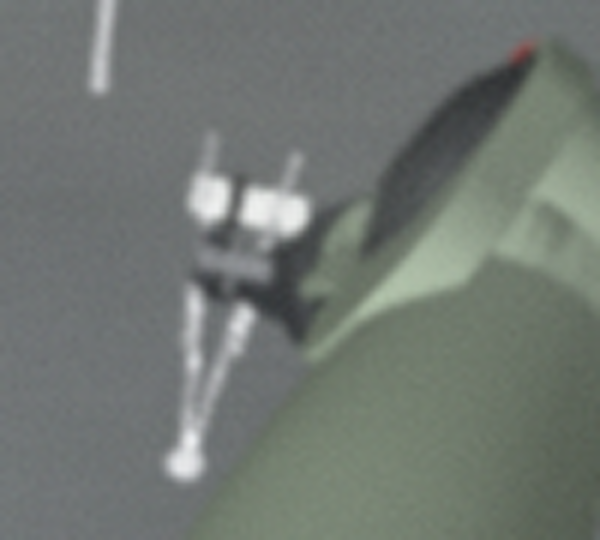

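View pics/side14.png

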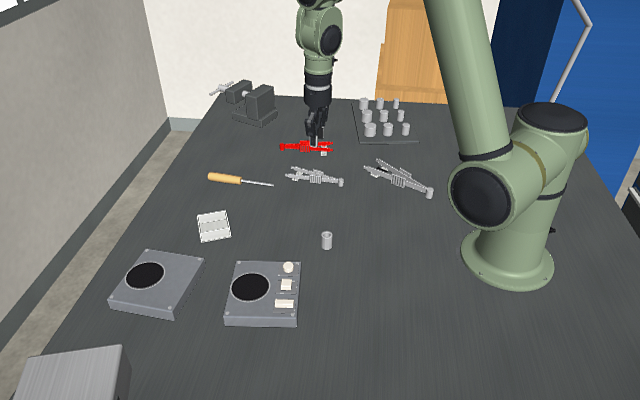

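```bash
python3 -c "
from h import *
s=sense();o=s['eef_pos'];R=s['orientation'];c=ld('side14')
for up in (0,20,33,36):
  for x in(21,30): p=proj(c,o+R@np.array([x,-up,0.]));print(up,x,((p-[250,110]+.5)*6-.5).round())
"
```

```text
0 21 [379. 277.]
0 30 [372. 287.]
20 21 [379. 241.]
20 30 [373. 251.]
33 21 [380. 218.]
33 30 [373. 227.]
36 21 [380. 212.]
36 30 [373. 221.]
```

{"fn": "move_arm", "kwargs": {"moves": [13,15,6,0,-0.15,14,20,6,0,-0.15,0,20,0,0,-0.15,0,0,0,0,-0.15]}}

```text
clock: 9.23
eef_pos: [490.9, -267.4, 21.5]
orientation: [[0.234, 0.026, -0.972], [0.972, -0.013, 0.234], [-0.006, -1.0, -0.029]]
force: [-0.5, 0.3, -0.5]
opening: 49.1
```

```bash
python3 -c "
from h import *
snap('side','side15');snap('top','top15');crop('side15',270,130,370,210,7,'c23');crop('top15',340,140,440,230,6,'c24');goto(489.5,-269.5,-30)
"
```

```text
clock 9.33 pos [ 492.5 -268.8   24.3] F [-0.37 -0.36  0.03] op 49.31 tool delta [-1.  54.1  4.4] xang 76.47 tilt [-0.007 -0.999 -0.032]
```

View pics/c23.png

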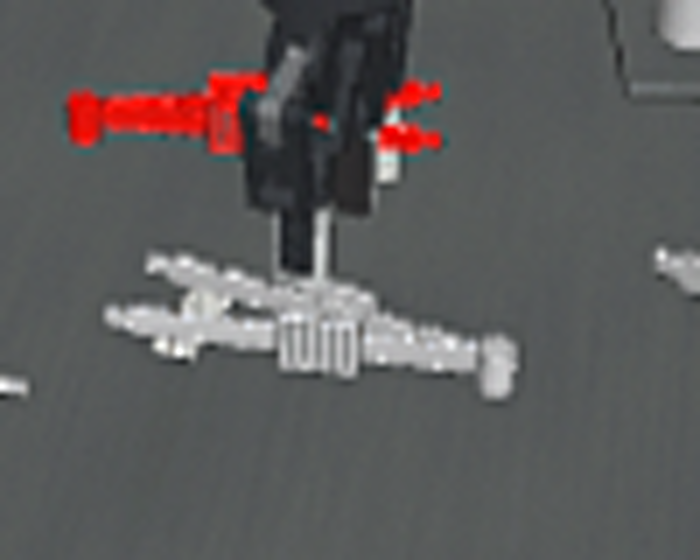

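View pics/c24.png

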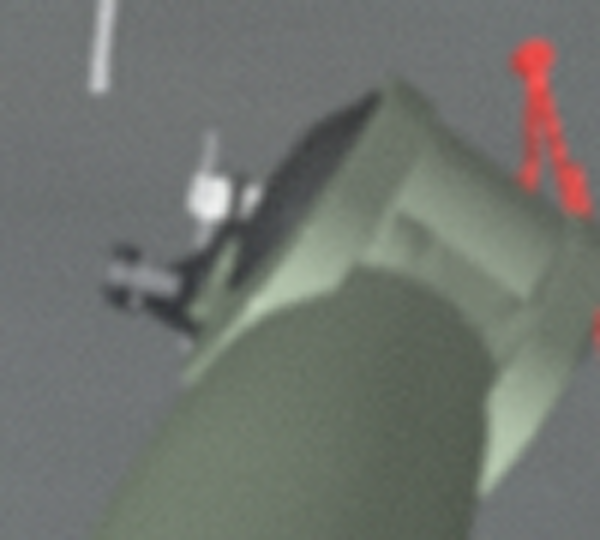

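{"fn": "move_arm", "kwargs": {"moves": [-1,8,3,0,-0.15,0,8,2,0,-0.15,0,6,0,0,-0.15,0,0,0,0,-0.15]}}

```text
clock: 9.67
eef_pos: [490.7, -270.9, 4.2]
orientation: [[0.235, 0.035, -0.971], [0.972, -0.019, 0.235], [-0.01, -0.999, -0.038]]
force: [-0.7, 0.6, 0.1]
opening: 49.0
```

```bash
python3 -c "
from h import *
snap('side','side16');crop('side16',270,130,370,210,7,'c25');goto(488.5,-269.5,-30)
"
```

```text
clock 9.72 pos [ 490.9 -271.1    4.6] F [ 0.02 -0.53  1.25] op 49.26 tool delta [ 1.4 34.5  4. ] xang 76.39 tilt [-0.01  -0.999 -0.038]
```

View pics/c25.png

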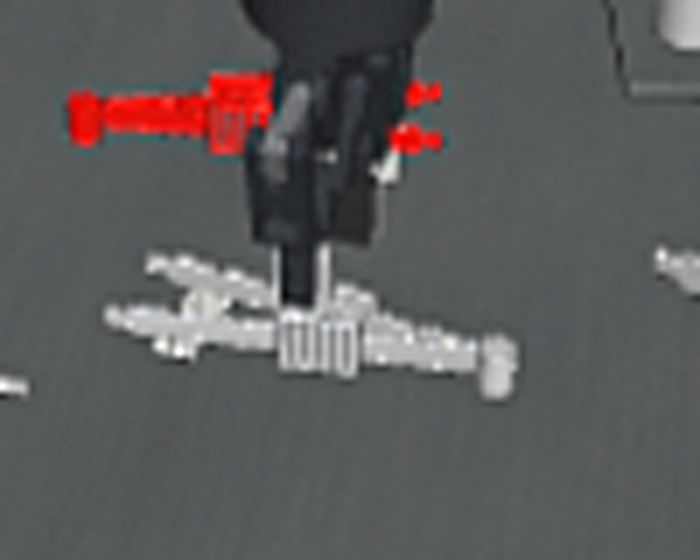

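{"fn": "move_arm", "kwargs": {"moves": [1,7,4,0,-0.15,0,7,3,0,-0.15,0,6,0,0,-0.15,0,0,0,0,-0.15]}}

```text
clock: 10.05
eef_pos: [485.0, -269.6, -16.7]
orientation: [[0.236, 0.036, -0.971], [0.972, -0.02, 0.236], [-0.011, -0.999, -0.04]]
force: [-1.0, 0.3, -0.4]
opening: 49.1
```

```bash
python3 -c "
from h import *
snap('side','side17');crop('side17',270,130,370,210,7,'c26');goto(486.5,-269.5,-31)
"
```

```text
clock 10.1 pos [ 485.1 -269.7  -16.4] F [-0.44 -0.03  0.42] op 49.19 tool delta [ 0.7 14.6 -0.8] xang 76.32 tilt [-0.011 -0.999 -0.04 ]
```

View pics/c26.png

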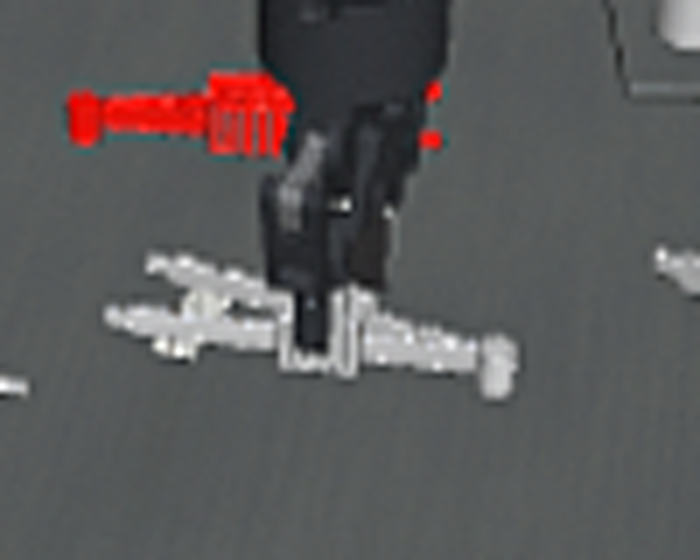

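{"fn": "move_arm", "kwargs": {"moves": [0,5,0,0,-0.15,0,5,0,0,-0.15,0,2,0,0,-0.15,0,0,0,0,-0.15]}}

```text
clock: 10.43
eef_pos: [486.0, -270.2, -29.5]
orientation: [[0.236, 0.037, -0.971], [0.972, -0.021, 0.236], [-0.011, -0.999, -0.041]]
force: [0.8, -0.2, 0.5]
opening: 49.0
```

```bash
python3 -c "
from h import *
snap('side','side18');crop('side18',270,130,370,210,7,'c27');goto(486.5,-269.5,-31)
"
```

```text
clock 10.48 pos [ 486.  -270.2  -29.3] F [-0.26 -0.21  0.29] op 49.15 tool delta [ 0.8  1.7 -0.2] xang 76.32 tilt [-0.011 -0.999 -0.041]
```

View pics/c27.png

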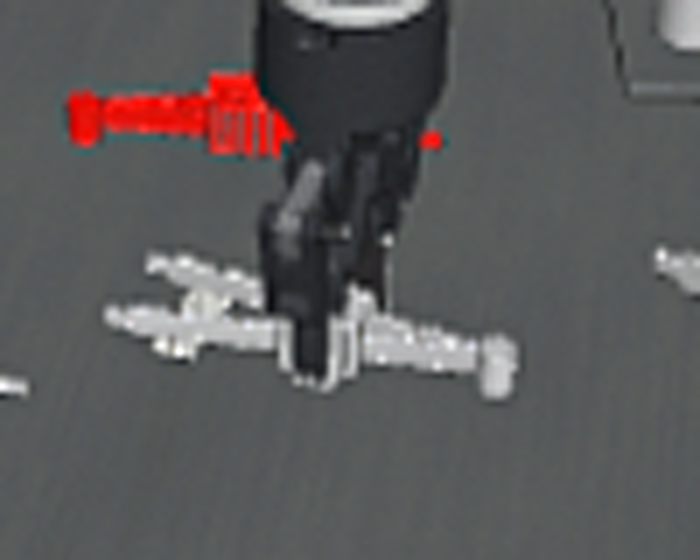

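{"fn": "move_arm", "kwargs": {"moves": [0,0,0,0,0.1,0,0,0,0,0.2,0,0,0,0,0.3,0,0,0,0,0.35,0,0,0,0,0.37,0,0,0,0,0.37]}}

```text
clock: 10.98
eef_pos: [486.5, -270.5, -28.7]
orientation: [[0.236, 0.038, -0.971], [0.972, -0.021, 0.236], [-0.012, -0.999, -0.041]]
force: [1.0, 0.4, -1.6]
opening: 26.6
```

```bash
python3 -c "
from h import *
snap('side','side19');snap('top','top19');crop('side19',270,130,370,210,7,'c28');crop('top19',340,140,440,230,6,'c29');goto(486.5,-269.5,-31)
"
```

```text
clock 11.08 pos [ 486.4 -270.5  -28.8] F [-0.75  0.5  -0.01] op 26.91 tool delta [1.  2.2 0.3] xang 76.33 tilt [-0.012 -0.999 -0.041]
```

View pics/c28.png

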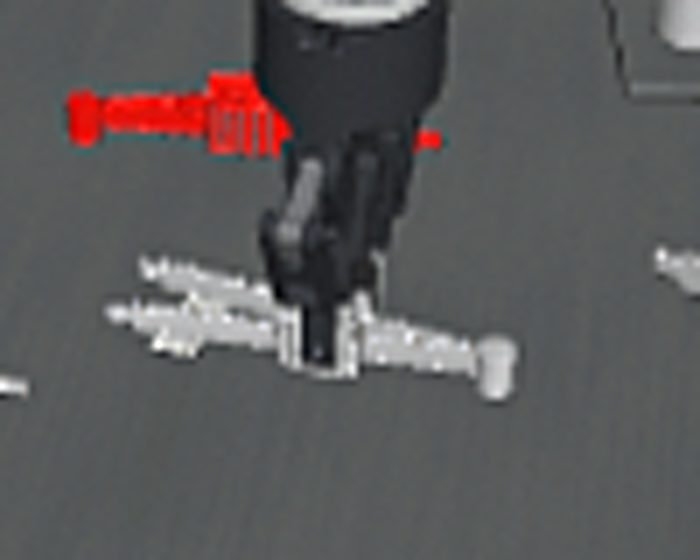

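View pics/c29.png

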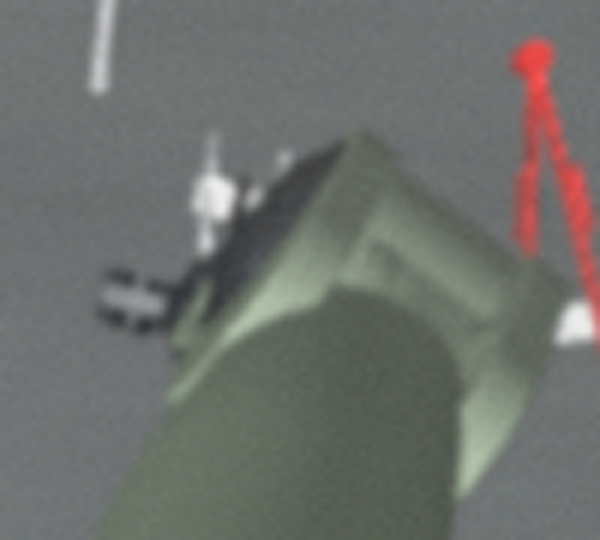

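```bash
python3 -c "
from h import *
im=ld('top0')['img'][158:182,366:396,::-1]
im=cv2.convertScaleAbs(im,alpha=1.3,beta=-40)
cv2.imwrite('pics/c30.png',cv2.resize(im,None,fx=24,fy=24,interpolation=cv2.INTER_LANCZOS4))
crop('side0',280,158,310,186,24,'c31')
"
```

```text
(no output)
```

View pics/c30.png

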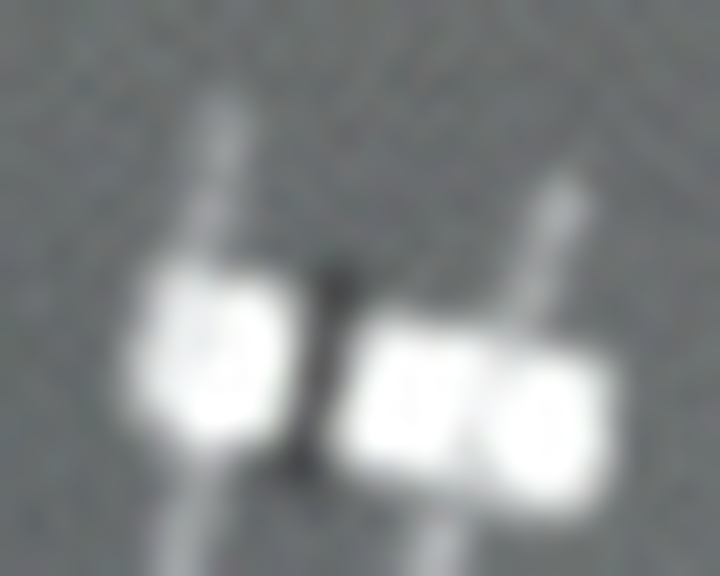

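View pics/c31.png

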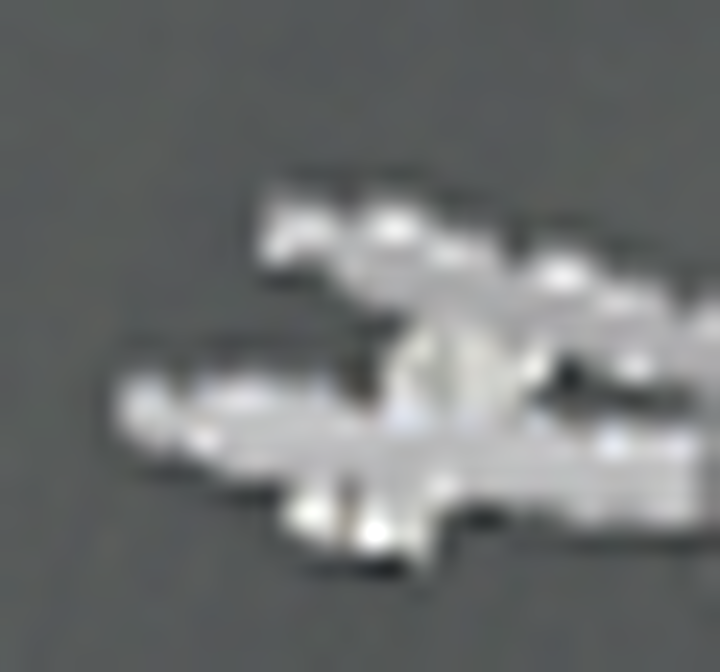

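```bash
python3 -c "
from h import *
a,b=ld('top0'),ld('side0')
f=lambda x,y:(366+x/24-.5,158+y/24-.5)
g=lambda c,z:(lambda p:((p-[280,158]+.5)*24).round())(proj(b,ray(a,*f(*c),z)))
for n,c in (('barL',(140,365)),('barLlow',(150,430)),('tipF',(222,95)),('tipM',(570,170)),('slidLow',(300,475))):
  print(n,[(z,g(c,z)) for z in (0,4,8,13,18,26)])
"
```

```text
barL [(0, array([349., 544.])), (4, array([350., 520.])), (8, array([352., 496.])), (13, array([354., 465.])), (18, array([355., 435.])), (26, array([358., 386.]))]
barLlow [(0, array([417., 542.])), (4, array([419., 519.])), (8, array([420., 494.])), (13, array([422., 464.])), (18, array([424., 434.])), (26, array([427., 385.]))]
tipF [(0, array([ 86., 476.])), (4, array([ 87., 453.])), (8, array([ 89., 429.])), (13, array([ 91., 399.])), (18, array([ 93., 369.])), (26, array([ 97., 320.]))]
tipM [(0, array([221., 285.])), (4, array([223., 262.])), (8, array([224., 239.])), (13, array([226., 210.])), (18, array([228., 181.])), (26, array([231., 134.]))]
slidLow [(0, array([486., 459.])), (4, array([488., 435.])), (8, array([489., 411.])), (13, array([491., 382.])), (18, array([492., 352.])), (26, array([495., 303.]))]
```

Tip gap in the top view is about 37 mm (θ≈0.05), which agrees with the 26.7 mm opening. Corrected for parallax, the slider is about 19.6 mm from the open moving arm. That means cursor ≈9.5 mm, θ≈0.145 and a plate width of about 20.1 mm. Squeezing to that, then lifting a little.

{"fn": "move_arm", "kwargs": {"moves": [0,0,0,0,0.42,0,0,0,0,0.47,0,0,0,0,0.52,0,0,0,0,0.53,0,0,0,0,0.53,0,0,0,0,0.53]}}

```text
clock: 11.58
eef_pos: [486.7, -271.1, -28.4]
orientation: [[0.237, 0.038, -0.971], [0.972, -0.022, 0.236], [-0.013, -0.999, -0.042]]
force: [-0.4, -0.4, -0.3]
opening: 19.9
```

```bash
python3 -c "
from h import *
snap('side','side20');snap('top','top20');crop('side20',270,130,370,210,7,'c32');crop('top20',360,150,400,180,16,'c33');goto(486.5,-269.5,-31)
"
```

```text
clock 11.68 pos [ 486.7 -271.   -28.4] F [-0.78 -0.47  0.51] op 20.25 tool delta [1.5 2.5 0.6] xang 76.32 tilt [-0.013 -0.999 -0.042]
```

View pics/c32.png

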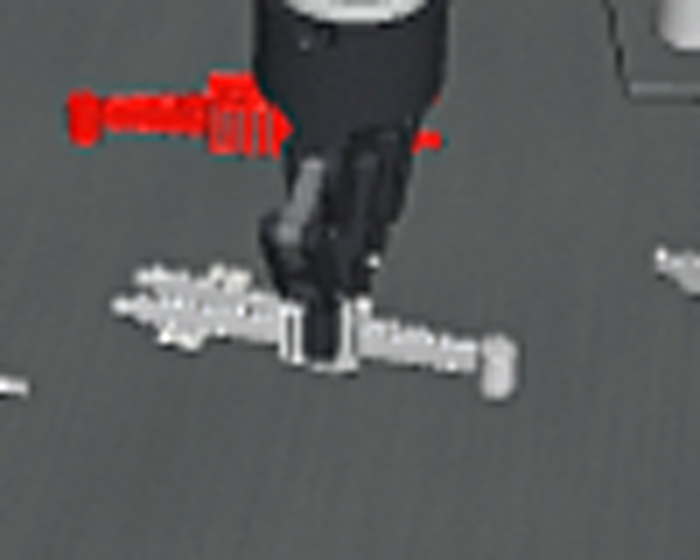

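View pics/c33.png

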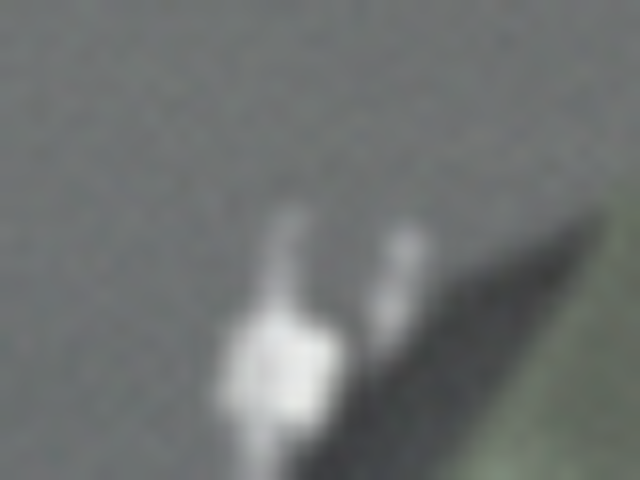

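```bash
python3 -c "
from h import *
print(sense()['qpos'])"
```

```text
[-36.88017788  32.27684173 -28.0611665   27.16283362   0.28530046
 -23.2055843 ]
```

{"fn": "move_arm", "kwargs": {"moves": [0,-5,0,0,0.53,0,-10,0,0,0.53,0,-20,0,0,0.53,0,-30,0,0,0.53,0,-30,0,0,0.53,0,0,0,0,0.53]}}

```text
clock: 12.18
eef_pos: [480.4, -266.5, 70.3]
orientation: [[0.236, 0.032, -0.971], [0.972, -0.017, 0.236], [-0.009, -0.999, -0.036]]
force: [0.8, -0.6, -0.8]
opening: 20.0
```

```bash
python3 -c "
from h import *
print(sense()['qpos']);snap('side','side21');goto(486,-271,66);crop('side21',250,90,370,190,6,'c34')"
```

```text
[-36.92602922  23.91855474 -23.83613391  40.1704057    0.33845836
 -23.26543631]
clock 12.23 pos [ 479.7 -266.    68.4] F [ 0.26  0.32 -1.16] op 20.02 tool delta [-3.4  2.7 -7.2] xang 76.34 tilt [-0.008 -0.999 -0.034]
```

View pics/c34.png

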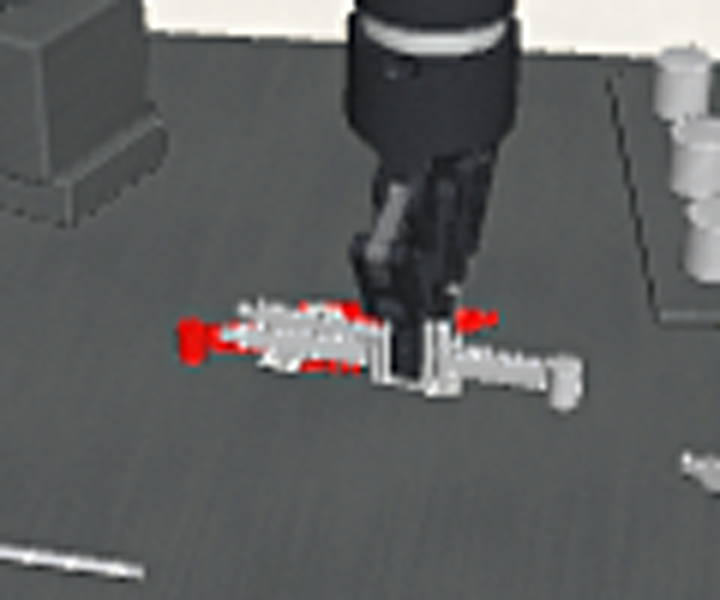

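Lifted and held. I'll carry it to the reader with the tips pointing roughly +y, so the side camera looks along the arms and can see the slider.

{"fn": "move_arm", "kwargs": {"moves": [10,0,1,0,0.53,20,0,2,0,0.53,26,0,2,0,0.53,26,0,2,0,0.53,26,0,2,0,0.53,26,0,2,0,0.53,26,0,2,0,0.53,26,0,2,0,0.53,26,0,2,0,0.53,26,0,2,0,0.53,26,0,2,0,0.53,26,0,2,0,0.53,26,0,2,0,0.53,26,0,2,0,0.53,20,0,2,0,0.53,10,0,2,0,0.53,0,0,0,-0.08,0.53,0,0,0,-0.08,0.53]}}

```text
clock: 13.73
eef_pos: [520.4, 133.6, 47.8]
orientation: [[0.071, 0.0, -0.997], [0.997, -0.007, 0.071], [-0.007, -1.0, -0.001]]
force: [0.5, -0.5, -1.3]
opening: 20.0
```

{"fn": "move_arm", "kwargs": {"moves": [0,0,0,-0.1,0.53,0,0,0,-0.1,0.53,0,0,0,-0.1,0.53,0,0,0,-0.1,0.53,0,0,0,-0.1,0.53,0,0,0,-0.1,0.53,0,0,0,-0.1,0.53,0,0,0,-0.1,0.53,0,0,0,-0.1,0.53,0,0,0,-0.1,0.53,0,0,0,-0.1,0.53,0,0,0,-0.1,0.53,0,0,0,0,0.53]}}

```text
clock: 14.82
eef_pos: [502.3, 132.4, 35.6]
orientation: [[-0.929, -0.028, -0.37], [0.371, -0.012, -0.929], [0.021, -1.0, 0.021]]
force: [1.0, -0.7, -0.9]
opening: 20.3
```

```bash
python3 -c "
from h import *
print(sense()['qpos']);snap('side','side22');snap('top','top22');goto(538,114,40);crop('side22',210,170,340,270,6,'c35')"
```

```text
[  6.92827893  26.50286334 -25.84996062  39.3071455   -0.47459823
 -61.32028827]
clock 14.92 pos [502.4 132.4  35.7] F [-0.18  0.24 -1.32] op 20.19 tool delta [-39.8  -5.1   3.9] xang 158.0 tilt [ 0.021 -1.     0.021]
```

View pics/c35.png

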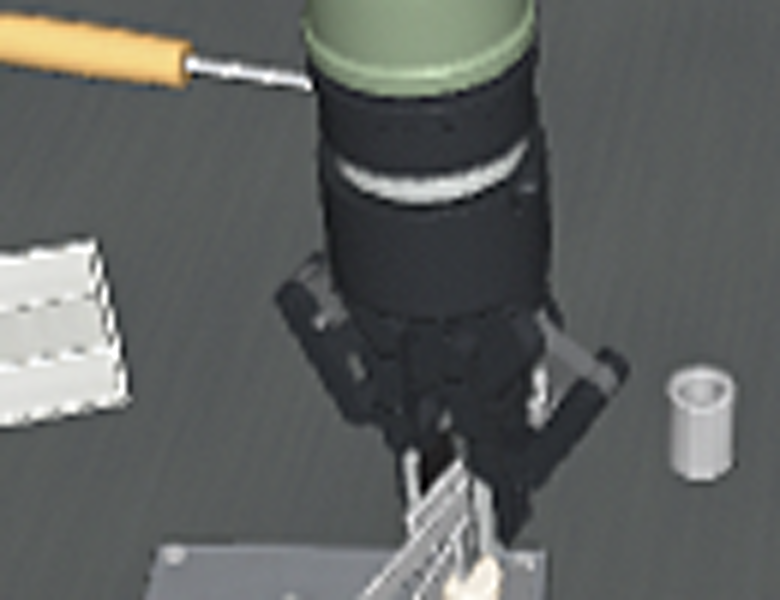

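View pics/top22.png

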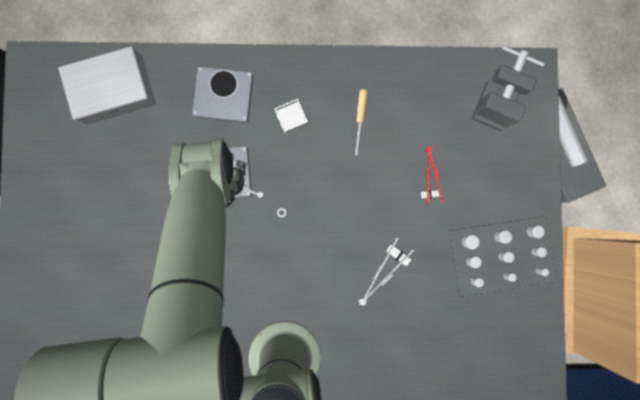

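{"fn": "move_arm", "kwargs": {"moves": [-10,-2,1,0,0.53,-15,-1,1,0,0.53,-12,0,1,0,0.53,-2,0,1,0,0.53,0,0,0,0,0.53]}}

```text
clock: 15.33
eef_pos: [539.3, 112.2, 37.5]
orientation: [[-0.924, -0.029, -0.381], [0.381, -0.012, -0.924], [0.022, -1.0, 0.022]]
force: [-0.7, -0.1, -1.9]
opening: 20.4
```

```bash
python3 -c "
from h import *
snap('side','side23');snap('top','top23');goto(538,114,32);crop('side23',200,220,330,320,6,'c36');crop('top23',190,140,290,215,7,'c37')"
```

```text
clock 15.43 pos [538.5 112.6  37.5] F [-1.15 -0.41 -1.74] op 19.84 tool delta [ 0.9  5.4 -1.3] xang 157.62 tilt [ 0.022 -1.     0.022]
```

View pics/c36.png

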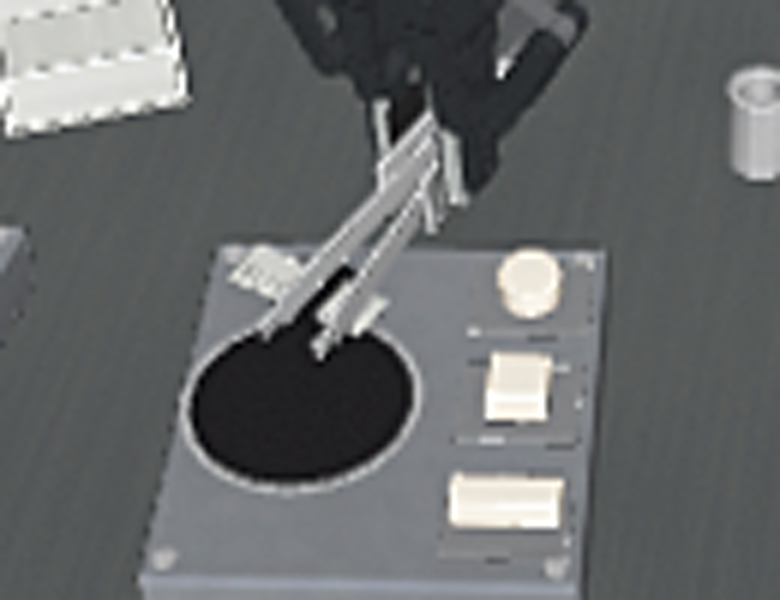

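View pics/c37.png

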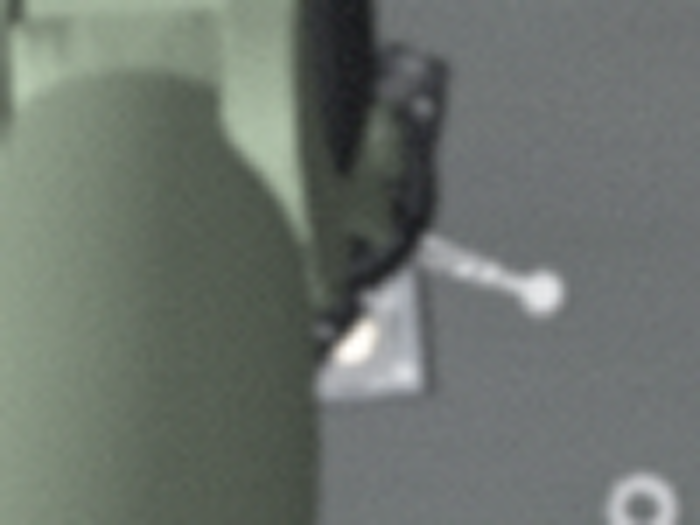

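```bash
python3 -c "
from h import *
im=ld('side23')['img'][252:284,232:272,::-1].astype(float)
im=np.clip(255*(im/255)**0.6,0,255).astype('uint8')
cv2.imwrite('pics/c38.png',cv2.resize(im,None,fx=18,fy=18,interpolation=cv2.INTER_CUBIC))"
```

```text
(no output)
```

View pics/c38.png

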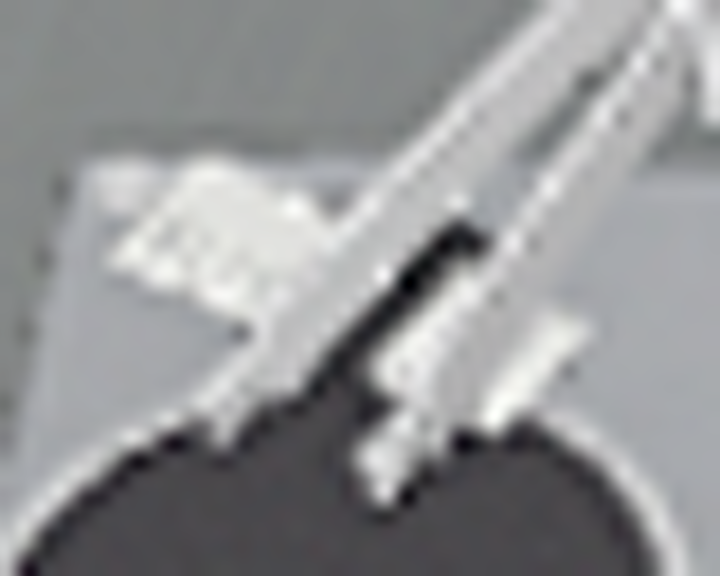

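```bash
python3 -c "
from h import *
b=ld('side23');f=lambda x,y,z:ray(b,232+x/18-.5,252+y/18-.5,z)
u0=66
def line(p,q,z): return f(*p,u0+z),f(*q,u0+z)
sR={z:line((490,235),(385,365),z) for z in(2,4,6)}   # slider right edge (meets white bar)
for zb in (6,8,10):
  A,B=line((590,90),(300,390),zb); d=(B-A)/np.linalg.norm(B-A); n=np.array([-d[1],d[0],0])
  print('arm bottom z',zb,'heading',np.degrees(np.arctan2(d[1],d[0])),{z:[round(float((P-A)@n),1) for P in s] for z,s in sR.items()})
A,B=line((555,0),(270,300),18);print('top edge heading',np.degrees(np.arctan2(*(B-A)[[1,0]])), [(round(float((A-X)@n),1)) for X in line((590,90),(300,390),8)])
F1,F2=line((650,60),(490,250),18);d2=F2-F1;print('fixed heading',np.degrees(np.arctan2(d2[1],d2[0])))
print('tipM',f(215,430,u0+9),'tipF',f(385,490,u0+9),'tipF alt',f(375,465,u0+13),'tipM alt',f(215,410,u0+13))
"
```

```text
arm bottom z 6 heading 66.67127493245339 {2: [1.5, 3.5], 4: [2.8, 4.8], 6: [4.1, 6.1]}
arm bottom z 8 heading 66.6712749324534 {2: [0.1, 2.2], 4: [1.5, 3.5], 6: [2.8, 4.8]}
arm bottom z 10 heading 66.67127493245339 {2: [-1.2, 0.8], 4: [0.1, 2.1], 6: [1.4, 3.5]}
top edge heading 67.66246565451615 [-6.0, -6.0]
fixed heading 70.36693203382491
tipM [581.28091354 204.18238528  75.        ] tipF [559.73770321 211.09787992  75.        ] tipF alt [560.55403939 211.13513564  79.        ] tipM alt [580.72999507 204.84587226  79.        ]
```

{"fn": "move_arm", "kwargs": {"moves": [-4,3,5,0,0.53,-3.5,3,5,0,0.53,0,2,0.5,0,0.53,0,0,0,0,0.53,0,0,0,0,0.53]}}

```text
clock: 15.85
eef_pos: [539.1, 99.0, 28.2]
orientation: [[-0.924, -0.032, -0.38], [0.38, -0.012, -0.925], [0.025, -0.999, 0.023]]
force: [0.1, 0.4, -2.0]
opening: 20.3
```

```bash
python3 -c "
from h import *
snap('side','side24');goto(538,114,30);crop('side24',200,220,330,320,6,'c39')
im=ld('side24')['img'][247:287,227:272,::-1].astype(float)
im=np.clip(255*(im/255)**0.6,0,255).astype('uint8')
cv2.imwrite('pics/c40.png',cv2.resize(im,None,fx=15,fy=15,interpolation=cv2.INTER_CUBIC))"
```

```text
clock 15.9 pos [539.   99.   28.2] F [-0.03  0.69 -1.39] op 20.09 tool delta [  6.7  -2.  -13.4] xang 157.63 tilt [ 0.025 -0.999  0.023]
```

View pics/c39.png

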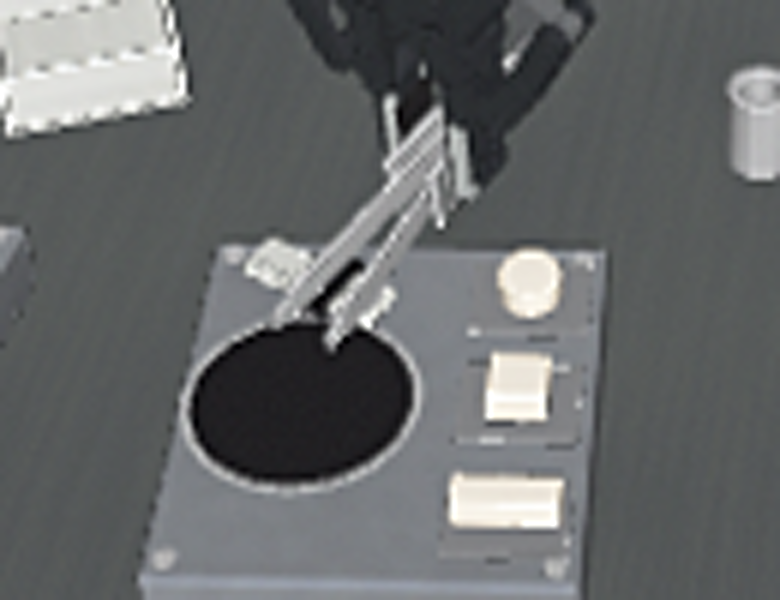

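View pics/c40.png

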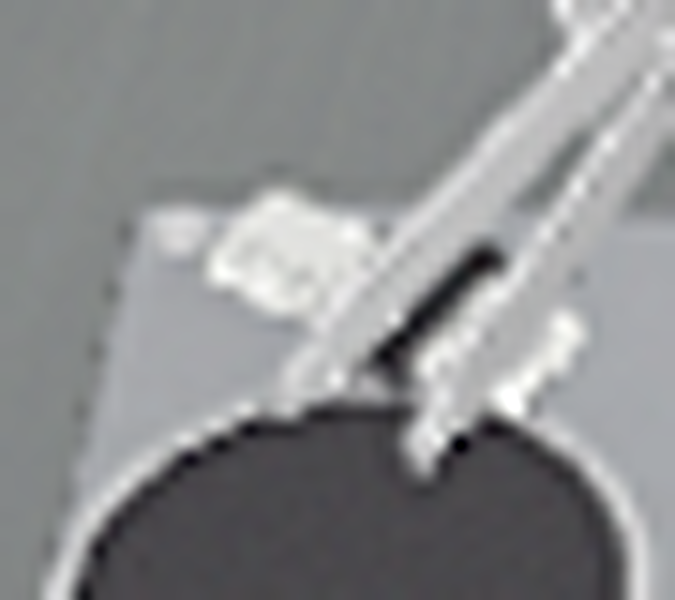

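```bash
python3 -c "
from h import *
b=ld('side24');f=lambda x,y,z:ray(b,227+x/15-.5,247+y/15-.5,z)
for u0 in (54,57,60):
  M=f(285,390,u0+11);F=f(420,462,u0+11);m=(M+F)/2;print(u0,M.round(1),F.round(1),m.round(1),np.linalg.norm(M-F).round(1))
c=f(345,600,32);
print('window side frame 573.8,195.1'); R=sense()['orientation'];print(R.T@(np.array([573.8,195.1,0])-[*m[:2],0]))
"
```

```text
54 [582.3 186.1  65. ] [560.3 197.4  65. ] [571.3 191.8  65. ] 24.8
57 [581.3 188.9  68. ] [559.4 200.3  68. ] [570.4 194.6  68. ] 24.7
60 [580.4 191.8  71. ] [558.5 203.1  71. ] [569.4 197.4  71. ] 24.6
window side frame 573.8,195.1
[-4.90434564 -0.10997927  0.48667073]
```

```bash
python3 -c "
from h import *
b=ld('side24');f=lambda p,z:ray(b,227+p[0]/15-.5,247+p[1]/15-.5,57+z)
zb=3
RB,RF,LF,LB=[f(p,zb) for p in ((582,328),(515,412),(210,268),(285,190))]
print('len',np.linalg.norm(RF-LF),np.linalg.norm(RB-LB),'wid',np.linalg.norm(RB-RF),np.linalg.norm(LB-LF))
e=((RF-LF)+(RB-LB));e/=np.linalg.norm(e);o=(RB+RF+LF+LB)/4
ax=np.array([e[1],-e[0],0]); ax=-ax if ax[1]<0 else ax
print('bar dir',np.degrees(np.arctan2(e[1],e[0])),'axis',np.degrees(np.arctan2(ax[1],ax[0])))
P=lambda p,z:((f(p,z)-o)@ax,(f(p,z)-o)@e)
for z in (3,5):print('slider R edge',z,[np.round(P(p,z),1) for p in ((412,370),(505,258))])
for nm,pts,z in (('M bottom-right',((520,200),(380,345)),8),('M top-left',((480,130),(330,310)),18),('F top-left',((600,130),(450,330)),18),('F bot-right',((640,190),(500,370)),8)):
  a,c=[np.array(P(p,z)) for p in pts]; t=-a[0]/(c[0]-a[0]); print(nm,a.round(1),c.round(1),'at bar centre y=',round(float(a[1]+t*(c[1]-a[1])),1))
"
```

```text
len 54.965366951879304 53.96695580386503 wid 18.429575247307756 18.39923949260057
bar dir 155.25641311161093 axis 65.25641311161093
slider R edge 3 [array([10.2, 10.7]), array([-14.8,   8.3])]
slider R edge 5 [array([11.7, 12. ]), array([-13.2,   9.7])]
M bottom-right [-21.5   6.3] [12.4  7.2] at bar centre y= 6.9
M top-left [-22.2  -0.5] [18.1  3.8] at bar centre y= 1.9
F top-left [-31.3  14.3] [12.4 20.6] at bar centre y= 18.8
F bot-right [-32.3  19.9] [ 7.4 24.7] at bar centre y= 23.8
```

The side view puts the arm about 1 mm short of the slider's middle, and the top estimate says about 0.3 mm. I'll squeeze slightly more, to about 19.6 mm, and centre the tips.

{"fn": "move_arm", "kwargs": {"moves": [-3.5,-1,0,0,0.54,0,0,0,0,0.54,0,0,0,0,0.54,0,0,0,0,0.54,0,0,0,0,0.54,0,0,0,0,0.54]}}

```text
clock: 16.4
eef_pos: [542.8, 98.2, 29.6]
orientation: [[-0.925, -0.031, -0.379], [0.38, -0.012, -0.925], [0.024, -0.999, 0.023]]
force: [0.4, -0.2, -1.6]
opening: 19.5
```

```bash
python3 -c "
from h import *
goto(538,99,30);snap('side','side25');snap('top','top25');goto(538,99,30);
im=ld('side25')['img'][247:287,227:272,::-1].astype(float)
im=np.clip(255*(im/255)**0.6,0,255).astype('uint8')
cv2.imwrite('pics/c41.png',cv2.resize(im,None,fx=15,fy=15,interpolation=cv2.INTER_CUBIC))"
```

```text
clock 16.4 pos [542.8  98.2  29.6] F [ 0.35 -0.23 -1.6 ] op 19.53 tool delta [ 4.7 -0.2  1.1] xang 157.69 tilt [ 0.024 -0.999  0.023]
clock 16.5 pos [542.8  98.2  29.6] F [-0.27  0.68 -1.35] op 19.98 tool delta [ 4.7 -0.2  1.1] xang 157.68 tilt [ 0.024 -0.999  0.023]
```

View pics/c41.png

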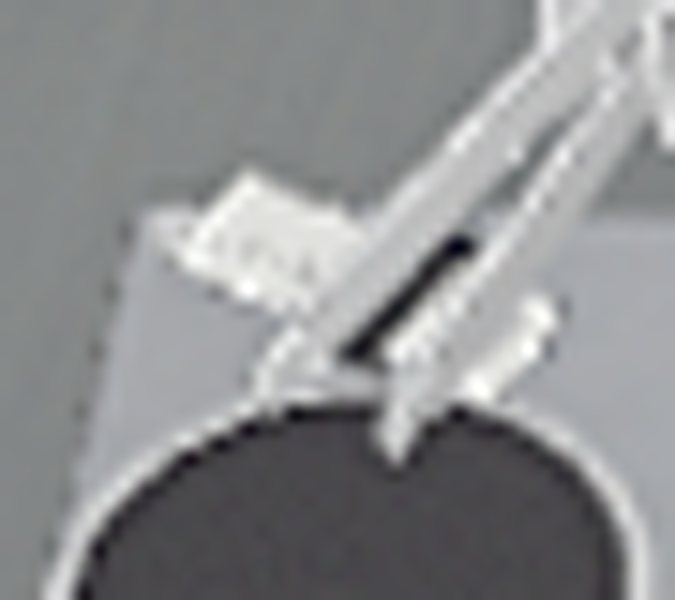

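View pics/side25.png

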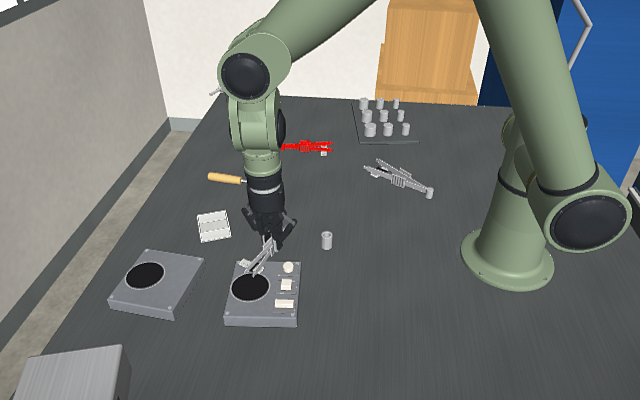

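```bash
python3 -c "
from h import *
b=ld('side25');f=lambda p,z:ray(b,227+p[0]/15-.5,247+p[1]/15-.5,58+z)
RB,RF,LF,LB=[f(p,3) for p in ((558,310),(488,400),(178,255),(250,172))]
print('len',np.linalg.norm(RF-LF),np.linalg.norm(RB-LB))
e=((RF-LF)+(RB-LB));e/=np.linalg.norm(e);o=(RB+RF+LF+LB)/4
ax=np.array([-e[1],e[0],0]); ax=-ax if ax[1]<0 else ax
P=lambda p,z:np.array(((f(p,z)-o)@ax,(f(p,z)-o)@e))
for z in (3,5):print('slider R',z,[P(p,z).round(1) for p in ((385,362),(482,245))])
for nm,pts,z in (('M br',((500,180),(350,340)),8),('M tl',((450,130),(310,300)),18),('F tl',((590,110),(440,300)),18),('F br',((620,170),(480,350)),8)):
  a,c=[P(p,z) for p in pts]; t=-a[0]/(c[0]-a[0]); print(nm,round(float(a[1]+t*(c[1]-a[1])),1))
M=f((262,388),11);F=f((398,460),11);print('tips mid',(M+F)/2,np.linalg.norm(M-F),'win 573.8 195.1')
"
```

```text
len 55.84745596121439 55.54065646570928
slider R 3 [array([11.3, 11.9]), array([-14.8,   9.5])]
slider R 5 [array([12.8, 13.2]), array([-13.2,  10.9])]
M br 7.9
M tl 3.6
F tl 20.2
F br 24.6
tips mid [573.2715245  195.52725652  69.        ] 24.778792954577625 win 573.8 195.1
```

```bash
cat > t.py <<'E'
from h import *
a=ld('top0');g=cv2.cvtColor(a['img'],cv2.COLOR_RGB2GRAY).astype(np.float32)
g=g
def peaks(rows,guess,sgn,w=2.5):
    out=[]
    for v in rows:
        u0=guess(v);us=np.arange(u0-w,u0+w+.01,.1,dtype=np.float32)
        p=cv2.remap(g,us[None]*1.0,np.full((1,len(us)),v,np.float32),cv2.INTER_CUBIC)[0]*sgn
        q=p-np.minimum(p[0],p[-1])-0.0; q=np.clip(p-np.median(np.r_[p[:4],p[-4:]]),0,None)
        if q.sum()>0: out.append(((us*q).sum()/q.sum(),v,q.max()))
    return np.array(out)
lin=lambda p,q:(lambda v:p[0]+(v-p[1])*(q[0]-p[0])/(q[1]-p[1]))
c=lambda x,y:(366+x/24-.5,158+y/24-.5)
F=peaks(np.r_[np.arange(163,168,.5),np.arange(179,184,.5)],lin(c(222,110),c(185,540)),1,1.8)
M=peaks(np.r_[np.arange(166,171,.5),np.arange(181,186,.5)],lin(c(565,200),c(435,540)),1,1.8)
S=peaks(np.arange(171.5,176.6,.5),lin(c(335,290),c(303,460)),-1,1.6)
def W(A,z): return np.array([ray(a,u,v,z)[:2] for u,v,_ in A])
def fl(P):
    vx,vy,x,y=cv2.fitLine(P.astype(np.float32),cv2.DIST_HUBER,0,.01,.01).ravel();d=np.array([vx,vy]);d*=np.sign(vx);return d,np.array([x,y])
for zs in (3,5):
  dF,pF=fl(W(F,18));dM,pM=fl(W(M,18));dS,pS=fl(W(S,zs))
  bow=np.linalg.solve(np.c_[dF,-dM],pM-pF);B=pF+bow[0]*dF
  hd=lambda d:np.degrees(np.arctan2(d[1],d[0]))
  m=W(S,zs).mean(0)
  ang=np.arctan2(*(m-B)[::-1]); aM=np.arctan2(*dM[::-1]);aF=np.arctan2(*dF[::-1])
  print(zs,'head',hd(dF),hd(dM),hd(dS),'opening',aF-aM,'bow',B,'slider r',np.linalg.norm(m-B),'theta needed',ang-aM,'from F: ',.272-(aF-ang))
print(np.c_[F][:, :3].round(2)[::3],S.round(2)[::2])
E
python3 t.py
```

```text
3 head -5.7703934 -19.912788 -15.100661 opening 0.24683139 bow [ 404.29578 -250.3436 ] slider r 147.33896152432746 theta needed 0.13005226572603534 from F:  0.1552208858951981
5 head -5.7703934 -19.912788 -15.104617 opening 0.24683139 bow [ 404.29578 -250.3436 ] slider r 147.075921308118 theta needed 0.1320310535362125 from F:  0.15719967370537527
[[374.89 163.    21.09]
 [374.65 164.5   24.47]
 [374.34 166.    26.22]
 [373.81 167.5   24.93]
 [373.14 180.    30.73]
 [372.96 181.5   34.32]
 [372.8  183.    42.12]] [[379.2  171.5   63.  ]
 [379.   172.5   75.45]
 [378.81 173.5   78.25]
 [378.54 174.5   74.59]
 [378.2  175.5   65.85]
 [377.88 176.5   43.1 ]]
```

Weighing both estimates, the arm is within about 1 mm of the slider's middle, and the slider is 8 mm wide. The tips' midpoint is within 1 mm of the window centre, about 37 mm above it. The force reading is just the tweezers' weight, so nothing is touching. One last steadiness check, then I hand it in.

{"fn": "move_arm", "kwargs": {"moves": [0,0,0,0,0.54,0,0,0,0,0.54,0,0,0,0,0.54,0,0,0,0,0.54,0,0,0,0,0.54,0,0,0,0,0.54]}}

```text
clock: 17.0
eef_pos: [542.6, 98.3, 29.6]
orientation: [[-0.925, -0.031, -0.379], [0.379, -0.012, -0.925], [0.024, -0.999, 0.023]]
force: [0.1, -0.2, -0.1]
opening: 19.9
```

```bash
python3 -c "
from h import *
goto(542.8,98.2,29.6);sign_off();goto(542.8,98.2,29.6)"
```

```text
clock 17.0 pos [542.6  98.3  29.6] F [ 0.1  -0.22 -0.13] op 19.85 tool delta [-0.2  0.  -0. ] xang 157.69 tilt [ 0.024 -0.999  0.023]
the job is handed in; nothing more can be done
the job is handed in; nothing more can be done
```

I pressed the round, square and long bar keys in that order. I then picked up the small grey tweezers by their thumb plates and squeezed them to about 0.147 rad. They are now held with both tips over the reader's round window. The job was handed in at 17.0 s with the squeeze still on.

**Last checks**
- **Tips:** their midpoint was within about 1 mm of the window centre, roughly 37 mm above it. The force reading showed no contact.
- **Gap:** the finger opening stayed between about 19.5 and 20 mm, and the pose held to about 0.2 mm.
- **Bystanders:** the tin, the screwdriver and the socket are in their places in the last side picture.

**What disagreed or was not ideal**
- **Slider alignment:** the top view puts the arm 0.3–0.5 mm from the slider's middle. The side view, which depends more on assumed heights, says 1–2.4 mm short. Both are within the slider's 4 mm half-width, and I settled between them.
- **Reported TCP height:** contact with the keys came about 33 mm lower on the reading than the stated geometry implies. I worked from contact and pictures, so the 37 mm height also rests on that offset.
- **Square key:** one extra push gave a 43 N spike at the wrist. That is far below the 120 N wrist limit, but above the 40 N limit for the arm or gripper body. I take it that only the fingertips touched, so that limit should not apply.

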